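# Meter coaxial terminators from a parts bin

### The job

Two channels need terminators: pick up the black scoop-fronted parts bin, hold its open front low over the steel dish and tip it just far enough that at least two terminators drop gently into the dish while at least two of the six stay in the bin. Spill none, then stand the bin upright again where it was and leave the other things on the bench alone.

Things in the scene. Friction and masses are not known exactly. Their poses are not given: they have to be found in the camera images.
- bin_grip (a point): black open-topped plastic parts bin with scoop front, 62 mm wide (y), 92 long (x), 46 high, walls 2.5, about 100 g empty. Point inside it, midway across, 27 mm above its underside, 33 from the outside of the back wall: grip here, fingers on the two flat side walls, full height from 33 mm behind to 23 in front of it. x points to the back, -x to the front, z up. Starts upright, front roughly to the robot
- bin_lip (a point): middle of the bin's front lip, 59 mm in front of bin_grip and 11 mm lower; axes as bin_grip. The bin's flat floor ends 27 mm behind the lip; from there a ramp rises at 27 degrees to it, and the side walls stand 10 mm above it. When tipped, terminators slide against the ramp and go over the lip at some 26 to 40 degrees of tip, differently each time: usually about two at first, the others a few degrees later
- dish_in (a point): round stainless steel parts dish standing loose on the bench, 150 mm in outer diameter, 24 mm high, wall 2.5 mm, 450 g. The point is the centre of its inner floor, 3 mm above the bench; z up
- term0_c (a point): coaxial terminator 1, bare nickel metal, one of six alike: 24 mm long, a hexagonal coupling nut 15 mm across flats and 13 mm long with a round cap 12 mm in diameter behind it; 25 g. It starts lying loose on the bin's floor. The point is half-way along it, on its axis
- term1_c (a point): coaxial terminator 2, bare nickel metal, one of six alike: 24 mm long, a hexagonal coupling nut 15 mm across flats and 13 mm long with a round cap 12 mm in diameter behind it; 25 g. It starts lying loose on the bin's floor. The point is half-way along it, on its axis
- term2_c (a point): coaxial terminator 3, bare nickel metal, one of six alike: 24 mm long, a hexagonal coupling nut 15 mm across flats and 13 mm long with a round cap 12 mm in diameter behind it; 25 g. It starts lying loose on the bin's floor. The point is half-way along it, on its axis
- term3_c (a point): coaxial terminator 4, bare nickel metal, one of six alike: 24 mm long, a hexagonal coupling nut 15 mm across flats and 13 mm long with a round cap 12 mm in diameter behind it; 25 g. It starts lying loose on the bin's floor. The point is half-way along it, on its axis
- term4_c (a point): coaxial terminator 5, bare nickel metal, one of six alike: 24 mm long, a hexagonal coupling nut 15 mm across flats and 13 mm long with a round cap 12 mm in diameter behind it; 25 g. It starts lying loose on the bin's floor. The point is half-way along it, on its axis
- term5_c (a point): coaxial terminator 6, bare nickel metal, one of six alike: 24 mm long, a hexagonal coupling nut 15 mm across flats and 13 mm long with a round cap 12 mm in diameter behind it; 25 g. It starts lying loose on the bin's floor. The point is half-way along it, on its axis
- meter_c (a point): bystander: grey hand-held multimeter lying flat, 165 x 78 x 34 mm with a round switch 10 mm higher; the point is its centre, 17 mm above the bench, x along its length
- attenuator: bystander: small aluminium attenuator box with a connector at each end, 110 x 46 x 30 mm overall; origin at the centre of its underside, x along its length
- spanner: bystander: steel spanner, 150 mm long, lying flat; x along its length
There are look-alikes about, which are no part of the job. What is shaped like the part that bears bin_grip but green or orange is not meant.

How it is judged (in metres and radians):
On the way:
1. the bin, lifted and tipped forward by more than 20 degrees, has let at least one terminator into the dish (angle between bin's own z axis and vertical above 0.35 rad and height (world z) of bin_grip above 0.05 m and ((distance between term0_c and dish_in below 0.072 m and height (world z) of term0_c below 0.035 m) or (distance between term1_c and dish_in below 0.072 m and height (world z) of term1_c below 0.035 m) or (distance between term2_c and dish_in below 0.072 m and height (world z) of term2_c below 0.035 m) or (distance between term3_c and dish_in below 0.072 m and height (world z) of term3_c below 0.035 m) or (distance between term4_c and dish_in below 0.072 m and height (world z) of term4_c below 0.035 m) or (distance between term5_c and dish_in below 0.072 m and height (world z) of term5_c below 0.035 m))), for 0.1 s.
At the end, for the whole second after the job is handed in: two, three or four of the six terminators lie in the dish and all the others in the bin, none elsewhere; the bin stands upright on the bench within 40 mm of where it stood; bin and dish are upright and at rest ((distance between each of term0_c, term1_c and dish_in below 0.072 m or distance between each of term0_c, term2_c and dish_in below 0.072 m or distance between each of term0_c, term3_c and dish_in below 0.072 m or distance between each of term0_c, term4_c and dish_in below 0.072 m or distance between each of term0_c, term5_c and dish_in below 0.072 m or distance between each of term1_c, term2_c and dish_in below 0.072 m or distance between each of term1_c, term3_c and dish_in below 0.072 m or distance between each of term1_c, term4_c and dish_in below 0.072 m or distance between each of term1_c, term5_c and dish_in below 0.072 m or distance between each of term2_c, term3_c and dish_in below 0.072 m or distance between each of term2_c, term4_c and dish_in below 0.072 m or distance between each of term2_c, term5_c and dish_in below 0.072 m or distance between each of term3_c, term4_c and dish_in below 0.072 m or distance between each of term3_c, term5_c and dish_in below 0.072 m or distance between each of term4_c, term5_c and dish_in below 0.072 m) and (distance between each of term0_c, term1_c and dish_in above 0.08 m or distance between each of term0_c, term2_c and dish_in above 0.08 m or distance between each of term0_c, term3_c and dish_in above 0.08 m or distance between each of term0_c, term4_c and dish_in above 0.08 m or distance between each of term0_c, term5_c and dish_in above 0.08 m or distance between each of term1_c, term2_c and dish_in above 0.08 m or distance between each of term1_c, term3_c and dish_in above 0.08 m or distance between each of term1_c, term4_c and dish_in above 0.08 m or distance between each of term1_c, term5_c and dish_in above 0.08 m or distance between each of term2_c, term3_c and dish_in above 0.08 m or distance between each of term2_c, term4_c and dish_in above 0.08 m or distance between each of term2_c, term5_c and dish_in above 0.08 m or distance between each of term3_c, term4_c and dish_in above 0.08 m or distance between each of term3_c, term5_c and dish_in above 0.08 m or distance between each of term4_c, term5_c and dish_in above 0.08 m) and (distance between term0_c and dish_in below 0.072 m or (x of term0_c in the frame of bin_grip between -0.058 and 0.033 m and y of term0_c in the frame of bin_grip between -0.029 and 0.029 m and z of term0_c in the frame of bin_grip below 0.03 m)) and (distance between term1_c and dish_in below 0.072 m or (x of term1_c in the frame of bin_grip between -0.058 and 0.033 m and y of term1_c in the frame of bin_grip between -0.029 and 0.029 m and z of term1_c in the frame of bin_grip below 0.03 m)) and (distance between term2_c and dish_in below 0.072 m or (x of term2_c in the frame of bin_grip between -0.058 and 0.033 m and y of term2_c in the frame of bin_grip between -0.029 and 0.029 m and z of term2_c in the frame of bin_grip below 0.03 m)) and (distance between term3_c and dish_in below 0.072 m or (x of term3_c in the frame of bin_grip between -0.058 and 0.033 m and y of term3_c in the frame of bin_grip between -0.029 and 0.029 m and z of term3_c in the frame of bin_grip below 0.03 m)) and (distance between term4_c and dish_in below 0.072 m or (x of term4_c in the frame of bin_grip between -0.058 and 0.033 m and y of term4_c in the frame of bin_grip between -0.029 and 0.029 m and z of term4_c in the frame of bin_grip below 0.03 m)) and (distance between term5_c and dish_in below 0.072 m or (x of term5_c in the frame of bin_grip between -0.058 and 0.033 m and y of term5_c in the frame of bin_grip between -0.029 and 0.029 m and z of term5_c in the frame of bin_grip below 0.03 m)) and angle between each of bin_grip, dish_in's own z axis and vertical below 0.1 rad and height (world z) of bin_grip below 0.032 m and distance of bin_grip from where it was at the start of the episode below 0.04 m and linear speed of each of bin, dish below 0.02 m/s); the robot touches nothing.
It fails at once if a terminator is dropped hard: faster than 1.4 m/s, as after a fall of 100 mm (linear speed of any of term0, term1, term2, term3, term4, term5 above 1.4 m/s).
It fails at once if the multimeter is shifted by more than 20 mm (distance of meter_c from where it was at the start of the episode above 0.02 m).
It fails at once if the attenuator box is shifted by more than 20 mm (distance of attenuator from where it was at the start of the episode above 0.02 m).
It fails at once if the spanner is shifted by more than 20 mm (distance of spanner from where it was at the start of the episode above 0.02 m).
It also fails if it takes over 66 s, if anything falls off the work surface, if the arm or the gripper's body presses on something with over 40 N, if the wrist force passes 120 N, or if a joint passes its speed limit or range.

### The arm

A 6-joint arm with a two-finger parallel gripper is mounted at the origin on the work surface. World frame = base frame: x ahead of the robot, y to its left, z up, the work surface at z = 0. Lengths are in mm, angles in rad, forces in N, time in s.
With the tool pointing down it reaches from about 350 to 875 mm from the base axis. Payload 4.2 kg.
Tool frame: the origin (TCP) lies at the very end of the fingers, on their centre line; the grasp point (between the pads) lies 19 mm behind it; z points along the fingers, y is the direction in which the jaws open and shut (so a half turn about z gives the same grasp; the last joint's range is limited). The gripper opens to 85 mm and grips with 20 to 120 N. Pads are 22 mm wide; open, the fingers measure 114 mm over their backs; the gripper's body (76 mm by 85 mm) begins 54 mm behind the grasp point. The pads swing forward as they close: fully open they stand 13 mm farther back than shut.
Start: joints at [1.55, 0.385, 0.008, 0, -1.194, -0.259], TCP at [172.57, 600.682, 231.312] pointing down, gripper open.
Joint ranges: [-3.14, 3.14], [-1.21, 2.06], [-1.07, 1.41], [-3.16, 2.05], [-2.99, -0.16], [-3.1, 3.1]. Speed limits (rad/s): [2.79, 2.79, 3.14, 3.14, 3.14, 3.14].

### API

Orientations are given as a unit quaternion [x, y, z, w].
In Python, from bench import arm, optics, job gives the robot as it stands.
- The arm moves only by the tool send_rows, never from a script. Its argument "steps" is a list that holds one entry, the list of rows, each a list of 5 numbers: the shift along the tool's x, y, z in cm, then the turn about the tool's z in rad, then the opening, from 0 (shut) to 1 (fully open). A call has 1 to 10 rows; each row shifts and turns the pose as measured when the row begins, along the tool's axes as they then stand; what a row does not reach is not made up. A row lasts 1/12 s, in which the tool goes at most 41.7 mm and 7.16 degrees, less where a joint would pass 70% of its speed; a pose out of reach is approached as far as the arm can. A call with a gripper value outside its range is refused whole. The fingers move at their own pace and stop on an object; the grip force is fixed at half the most. Time passes only in rows, so rows that do not move let the fingers close. It gives the time, the measured TCP pose, the force and the opening at its end, in the units of the state.
- arm.read_state(): the state, without advancing time (a new reading comes with each control period).
- optics.get_image(name): name is "side" or "top" or "wrist"; returns (picture, depth): 400x640x3 uint8, blue, green, red; 400x640 float32, mm along the optical axis (not along the pixel's ray), 0 where there is no reading.
- optics.get_calibration(name): a dict with "K" (3x3 intrinsics, pixels), "rvec" (rotation vector, rad) and "tvec" (3), from world to camera coordinates, as OpenCV has them; the wrist camera has in their place "hand_eye" (4x4, takes a point from camera to tool coordinates, whose origin is the TCP and whose axes are the flange's). Camera axes: x right, y down, z forward; pixel columns grow to the right and rows downward; lengths in mm; the calibration is good to about 2 mm. A picture is of the moment at which its call begins: read the wrist's pose just before it. get_calibration takes no time and is no camera call.
- job.job_done(): hands the job in, once; it reports no verdict.
The state is a dict: "clock": time; "joints": joint angles; "joint_vel": joint speeds; "joint_efforts": joint torques, N m; "position": TCP position; "ee_rot": TCP orientation; "contact_force": force on the tool from outside, world axes, zero at the start; "wrist_torque": the same for the moment, N m; "gripper_width": finger opening in mm.
Only numpy, scipy, OpenCV 4.12 (cv2) and the standard library are available. Lean on these libraries where they do the work, as an engineer would, in place of code of your own. Each camera call takes 0.05 s, during which the arm holds its last target. There are 200 camera calls.

## Working session

There is one attempt and no reset: what is moved stays moved. The work goes in short steps, Python scripts to look and compute and a tool call to move; the robot and the scene stay as the last step left them, time stands still between calls to the robot, and variables do not carry over. Pictures are saved under pics/ and viewed, about 8 in all and at most 12, crops included, and the job is handed in when it is done.

Besides the shell and the picture viewer there is one more tool, called after "Emit:" by a JSON object that holds its "api" and its "payload", one argument or row to a line. send_rows: Moves the arm, as the interface text tells. Its arguments: {"type":"object","properties":{"steps":{"type":"array","items":{"type":"array","items":{"type":"array","items":{"type":"number"}}}}},"required":["steps"]}

```bash
mkdir -p pics; ls
python3 - <<'E'
from bench import arm,optics,job
import cv2,numpy as np
print(arm.read_state())
for n in("top","side"):
    im,d=optics.get_image(n); cv2.imwrite(f"pics/{n}0.png",im); np.save(f"{n}0.npy",d)
    print(n,optics.get_calibration(n))
print(optics.get_calibration("wrist"))
E
```

```text
pics
{'clock': 0.0, 'joints': array([ 1.54959042e+00,  3.85529742e-01,  6.63864290e-03, -5.05996812e-04,
       -1.19398433e+00, -2.58583597e-01]), 'joint_vel': array([-0.00078735, -0.0005209 ,  0.00078242,  0.00016269, -0.0011558 ,
        0.0013793 ]), 'joint_efforts': array([ 2.51126539e-04, -3.92284691e+01,  1.88397413e+01,  4.18628097e+00,
       -4.63848672e-03,  6.41713839e-06]), 'position': array([172.42433812, 600.14461633, 230.24173788]), 'ee_rot': array([ 9.90217096e-01, -1.39531242e-01, -1.10403664e-04,  1.06008273e-03]), 'contact_force': array([-0.54737076, -0.14728976,  0.67792972]), 'wrist_torque': array([-0.01507201,  0.03605629, -0.05561104]), 'gripper_width': 85.28915164217396}
top {'K': array([[504.55301846,   0.        , 321.98785593],
       [  0.        , 504.55301846, 196.66264484],
       [  0.        ,   0.        ,   1.        ]]), 'rvec': array([ 2.13990657, -2.17929782,  0.12486386]), 'tvec': array([  33.86712924,  542.53632704, 1239.42913551])}
side {'K': array([[429.48901374,   0.        , 325.48779652],
       [  0.        , 429.48901374, 199.67563718],
       [  0.        ,   0.        ,   1.        ]]), 'rvec': array([ 2.25064932, -0.65734032,  0.297985  ]), 'tvec': array([-438.08938454,  242.06654947,  933.89472252])}
{'K': array([[313.25897696,   0.        , 326.64584646],
       [  0.        , 313.25897696, 198.58969508],
       [  0.        ,   0.        ,   1.        ]]), 'hand_eye': array([[-8.77298470e-04, -9.63177045e-01, -2.68866530e-01,
         6.69841041e+01],
       [ 9.99999494e-01, -9.77269424e-04,  2.37982204e-04,
         6.20623810e-01],
       [-4.91974035e-04, -2.68866185e-01,  9.63177415e-01,
        -1.43329366e+02],
       [ 0.00000000e+00,  0.00000000e+00,  0.00000000e+00,
         1.00000000e+00]])}
```

View pics/top0.png

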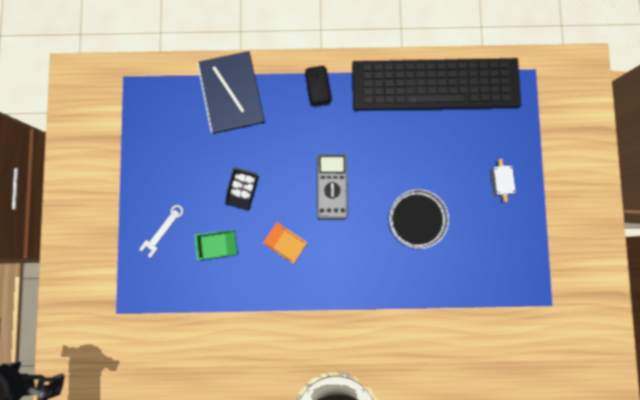

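View pics/side0.png

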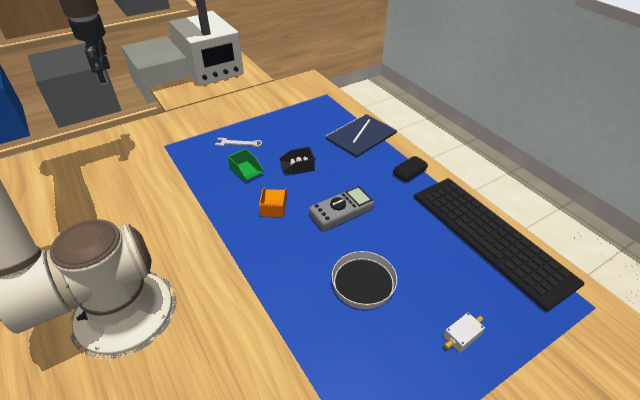

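The top view shows the black bin at (242,188), the green look-alike at (216,245), the orange one at (285,243), the dish at (419,219), the meter at (332,187), the spanner at (162,230) and the attenuator at (504,180). The black one is the bin meant: it is the only black one and holds six bright parts. I'll measure positions and confirm with a crop.

```bash
cat > h.py <<'E'
import numpy as np,cv2
from scipy.spatial.transform import Rotation as R
from bench import arm,optics,job
def pose():
    s=arm.read_state(); T=np.eye(4); T[:3,:3]=R.from_quat(s['ee_rot']).as_matrix(); T[:3,3]=s['position']; return T,s
def cam2world(n,T=None):
    c=optics.get_calibration(n)
    if n=='wrist': return c['K'],T@c['hand_eye']
    M=np.eye(4); M[:3,:3]=cv2.Rodrigues(c['rvec'])[0]; M[:3,3]=c['tvec']; return c['K'],np.linalg.inv(M)
def cloud(n,d,T=None):
    K,M=cam2world(n,T); v,u=np.indices(d.shape)
    P=np.stack([(u-K[0,2])*d/K[0,0],(v-K[1,2])*d/K[1,1],d],-1)
    return P@M[:3,:3].T+M[:3,3]
E
python3 - <<'E'
from h import *
im=cv2.imread('pics/top0.png'); d=np.load('top0.npy'); P=cloud('top',d)
def w(name,u0,u1,v0,v1,zmin,zmax=80):
    Q=P[v0:v1,u0:u1].reshape(-1,3); Q=Q[(Q[:,2]>zmin)&(Q[:,2]<zmax)]
    r=cv2.minAreaRect(Q[:,:2].astype(np.float32)); print(name,len(Q),np.round(r[0]),np.round(r[1]),round(r[2],1),'z',Q[:,2].min().round(),Q[:,2].max().round())
    print(np.round(cv2.boxPoints(r)).tolist())
w('bin',222,264,162,216,10);w('bintop',222,264,162,216,38)
w('dish',380,458,182,256,12)
w('meter',310,354,148,226,10)
w('green',190,242,225,265,10);w('orange',262,308,220,265,10);w('spanner',136,188,200,260,3);w('att',485,522,150,210,10)
c=cv2.resize(im[150:280,130:310],None,fx=4,fy=4,interpolation=cv2.INTER_CUBIC); cv2.imwrite('pics/crop.png',c)
print('bench z',np.median(P[270:300,300:400,2]))
E
```

```text
bin 719 [569. 230.] [64. 95.] 74.8 z 10.0 51.0
[[514.0, 212.0], [606.0, 187.0], [623.0, 249.0], [531.0, 274.0]]
bintop 139 [580. 227.] [64. 71.] 73.0 z 38.0 51.0
[[536.0, 207.0], [604.0, 186.0], [623.0, 247.0], [555.0, 268.0]]
dish 342 [ 486. -218.] [147. 147.] 89.1 z 12.0 29.0
[[411.0, -290.0], [558.0, -292.0], [561.0, -145.0], [414.0, -143.0]]
meter 1981 [571.   1.] [ 77. 165.] 88.8 z 11.0 51.0
[[488.0, -36.0], [653.0, -39.0], [654.0, 37.0], [490.0, 41.0]]
green 365 [429. 293.] [62. 96.] 6.7 z 10.0 51.0
[[392.0, 337.0], [403.0, 242.0], [465.0, 249.0], [454.0, 345.0]]
orange 252 [431. 121.] [95. 62.] 55.8 z 10.0 52.0
[[378.0, 99.0], [430.0, 64.0], [483.0, 143.0], [432.0, 178.0]]
spanner 847 [471. 437.] [154. 132.] 0.7 z 3.0 14.0
[[393.0, 502.0], [395.0, 370.0], [548.0, 371.0], [547.0, 504.0]]
att 647 [ 579. -436.] [110.  48.] 4.3 z 10.0 37.0
[[523.0, -416.0], [526.0, -464.0], [636.0, -456.0], [632.0, -408.0]]
bench z 0.13018192827621533
```

View pics/crop.png

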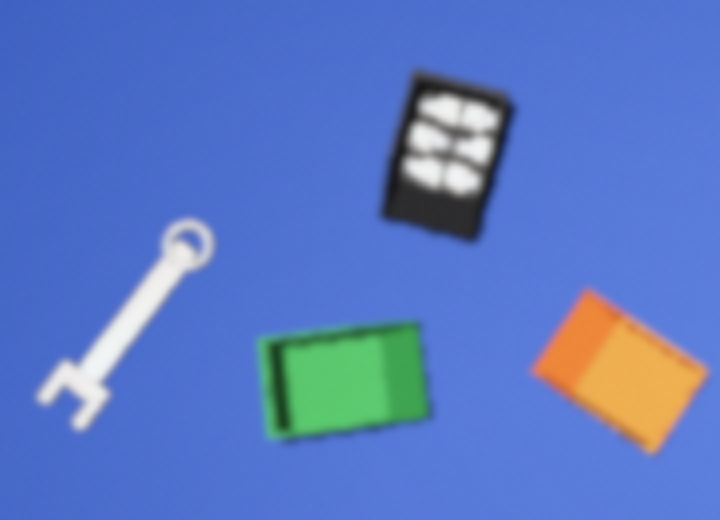

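The enlarged crop shows the black bin with six bright terminators at (455,145), its scoop front facing down towards the robot. The green and orange bins are empty, so black it is. I'll move over the bin and watch how the orientation behaves, because rows offer no direct pitch.

Emit:
{"api": "send_rows", "payload": {
  "steps": [
    [[3.3,1.6,0,0,1],[3.3,1.6,0,0,1],[3.3,1.6,0,0,1],[3.3,1.6,0,0,1],[3.3,1.6,0,0,1],[3.3,1.6,0,0,1],[3.3,1.6,0,0,1],[3.3,1.6,0,0,1],[3.3,1.6,0,0,1],[3.3,1.6,0,0,1]]
  ]
}}

```text
clock: 0.93
position: [450.1, 348.7, 224.7]
ee_rot: [0.991, -0.133, -0.002, 0.005]
contact_force: [0.8, 0.4, -0.1]
gripper_width: 85.7
```

Emit:
{"api": "send_rows", "payload": {
  "steps": [
    [[0,0,0,0,1],[0,0,0,0,1],[0,0,0,0,1],[0,0,0,0,1],[0,0,0,0,1],[0,0,0,0,1]]
  ]
}}

```text
clock: 1.43
position: [452.5, 343.9, 222.5]
ee_rot: [0.991, -0.137, -0.003, 0.007]
contact_force: [0.8, -0.1, 1.0]
gripper_width: 85.0
```

Emit:
{"api": "send_rows", "payload": {
  "steps": [
    [[0,4.1,0,0,1],[0,4.1,0,0,1],[0,4.1,0,0,1],[0,4.1,0,0,1],[0,4.1,0,0,1],[0,4.1,0,0,1],[0,4.1,0,0,1],[0,4.1,0,0,1],[0,4.1,0,0,1],[0,4.1,0,0,1]]
  ]
}}

```text
clock: 2.27
position: [340.1, -50.1, 227.3]
ee_rot: [0.993, -0.12, -0.0, 0.006]
contact_force: [1.2, -1.0, 0.2]
gripper_width: 85.6
```

Emit:
{"api": "send_rows", "payload": {
  "steps": [
    [[-2.5,0,0,0,1],[-2.5,0,0,0,1],[-2.5,0,0,0,1],[-2.5,0,0,0,1],[-2.5,0,0,0,1]]
  ]
}}

```text
clock: 2.68
position: [214.4, -28.7, 227.2]
ee_rot: [0.99, -0.138, -0.001, 0.007]
contact_force: [-0.6, 1.6, 1.5]
gripper_width: 85.0
```

```bash
python3 -c "
from h import *
T,s=pose();print(T.round(3),s['joints'].round(3),s['clock'])"
```

```text
[[ 9.62000e-01 -2.74000e-01 -3.00000e-03  2.14414e+02]
 [-2.74000e-01 -9.62000e-01 -1.30000e-02 -2.86630e+01]
 [ 0.00000e+00  1.40000e-02 -1.00000e+00  2.27159e+02]
 [ 0.00000e+00  0.00000e+00  0.00000e+00  1.00000e+00]] [ 0.714 -0.46  -0.806  0.008 -1.235  0.576] 2.6833
```

Emit:
{"api": "send_rows", "payload": {
  "steps": [
    [[-1.0,3.2,0,0,1],[-1.0,3.2,0,0,1],[-1.0,3.2,0,0,1],[-1.0,3.2,0,0,1],[-1.0,3.2,0,0,1],[-1.0,3.2,0,0,1],[0,0,0,0,1]]
  ]
}}

```text
clock: 3.27
position: [122.2, -173.9, 229.6]
ee_rot: [0.994, -0.107, 0.009, 0.002]
contact_force: [0.2, 0.8, -0.9]
gripper_width: 85.5
```

```bash
cat > p.py <<'E'
from h import *
T,s=pose();print('pos',s['position'].round(1),'toolx az',round(np.degrees(np.arctan2(T[1,0],T[0,0])),1),'z in world',T[:3,2].round(3),'lean along binx/biny deg',np.degrees(T[:3,2]@np.array([[.966,-.259,0],[.259,.966,0]]).T).round(1),'\nj',s['joints'].round(3),'t',s['clock'],'w',s['gripper_width'].round(1),'F',s['contact_force'].round(1))
E
python3 p.py
```

```text
Traceback (most recent call last):
  File "p.py", line 2, in <module>
    T,s=pose();print('pos',s['position'].round(1),'toolx az',round(np.degrees(np.arctan2(T[1,0],T[0,0])),1),'z in world',T[:3,2].round(3),'lean along binx/biny deg',np.degrees(T[:3,2]@np.array([[.966,-.259,0],[.259,.966,0]]).T).round(1),'\nj',s['joints'].round(3),'t',s['clock'],'w',s['gripper_width'].round(1),'F',s['contact_force'].round(1))
                                                                                                                                                                                                                                                                                           ^^^^^^^^^^^^^^^^^^^^^^^^
AttributeError: 'float' object has no attribute 'round'
```

Emit:
{"api": "send_rows", "payload": {
  "steps": [
    [[-2.0,0,0,0,1],[-2.0,0,0,0,1],[-2.0,0,0,0,1],[-2.0,0,0,0,1],[-2.0,0,0,0,1]]
  ]
}}

```text
clock: 3.68
position: [25.9, -158.4, 228.1]
ee_rot: [0.994, -0.109, 0.008, -0.001]
contact_force: [-0.4, -0.5, 1.0]
gripper_width: 85.8
```

```bash
sed -i "s/s\['gripper_width'\].round(1)/round(s['gripper_width'],1)/" p.py; python3 p.py
```

```text
pos [  25.9 -158.4  228.1] toolx az -12.5 z in world [ 0.016  0.    -1.   ] lean along binx/biny deg [0.9 0.3] 
j [ 0.162 -0.856 -0.869  0.002 -1.541  1.191] t 3.6833 w 85.8 F [-0.4 -0.5  1. ]
```

Emit:
{"api": "send_rows", "payload": {
  "steps": [
    [[-2.3,0.9,0,0,1],[-2.3,0.9,0,0,1],[-2.3,0.9,0,0,1],[-2.3,0.9,0,0,1],[-2.3,0.9,0,0,1],[-2.3,0.9,0,0,1]]
  ]
}}

```text
clock: 4.18
position: [-110.7, -179.0, 226.6]
ee_rot: [0.997, -0.082, 0.009, 0.001]
contact_force: [-0.4, 0.0, -0.0]
gripper_width: 85.4
```

```bash
python3 p.py
```

```text
pos [-110.7 -179.   226.6] toolx az -9.4 z in world [ 0.019 -0.005 -1.   ] lean along binx/biny deg [1.1 0. ] 
j [ 0.139 -1.209 -0.813  0.008 -1.949  1.27 ] t 4.1833 w 85.4 F [-0.4  0.  -0. ]
```

Emit:
{"api": "send_rows", "payload": {
  "steps": [
    [[-2.0,0.6,0,0,1],[-2.0,0.6,0,0,1],[-2.0,0.6,0,0,1]]
  ]
}}

```text
clock: 4.43
position: [-149.0, -162.2, 236.4]
ee_rot: [0.997, -0.075, 0.002, 0.013]
contact_force: [-0.9, -0.7, -0.2]
gripper_width: 85.2
```

```bash
python3 p.py
```

```text
pos [-149.  -162.2  236.4] toolx az -8.6 z in world [ 0.002 -0.026 -1.   ] lean along binx/biny deg [ 0.5 -1.4] 
j [-0.035 -1.209 -0.796  0.028 -1.982  1.468] t 4.4333 w 85.2 F [-0.9 -0.7 -0.2]
```

Emit:
{"api": "send_rows", "payload": {
  "steps": [
    [[-1.6,-2.0,0,0.06,1],[-1.6,-2.0,0,0.06,1],[-3.7,0,1.6,0,1],[-3.7,0,1.6,0,1],[-3.7,0,1.6,0,1],[-3.7,0,1.6,0,1]]
  ]
}}

```text
clock: 4.93
position: [-219.4, -54.7, 196.8]
ee_rot: [0.992, -0.122, -0.028, 0.03]
contact_force: [-0.3, -0.1, 0.3]
gripper_width: 85.5
```

```bash
python3 p.py
```

```text
pos [-219.4  -54.7  196.8] toolx az -14.2 z in world [-0.064 -0.052 -0.997] lean along binx/biny deg [-2.7 -3.8] 
j [-0.701 -1.209 -0.921  0.085 -1.873  2.051] t 4.9333 w 85.5 F [-0.3 -0.1  0.3]
```

Emit:
{"api": "send_rows", "payload": {
  "steps": [
    [[1.9,2.6,0,0,1],[1.9,2.6,0,0,1],[-3.7,0.0,1.6,0,1],[-3.7,0.5,1.6,0,1]]
  ]
}}

```text
clock: 5.27
position: [-219.3, -83.0, 179.4]
ee_rot: [0.989, -0.133, -0.045, 0.039]
contact_force: [-0.5, 0.4, 0.0]
gripper_width: 85.9
```

```bash
python3 p.py
```

```text
pos [-219.3  -83.   179.4] toolx az -15.5 z in world [-0.099 -0.065 -0.993] lean along binx/biny deg [-4.5 -5.1] 
j [-0.593 -1.209 -0.978  0.114 -1.847  1.925] t 5.2667 w 85.9 F [-0.5  0.4  0. ]
```

Emit:
{"api": "send_rows", "payload": {
  "steps": [
    [[-0.9,-3.4,0,0,1],[-0.9,-3.4,0,0,1],[-0.9,-3.4,0,0,1],[-0.9,-3.4,0,0,1],[-3.7,0,1.2,0,1],[-3.7,0,1.2,0,1]]
  ]
}}

```text
clock: 5.77
position: [-230.3, 38.6, 160.3]
ee_rot: [0.991, -0.114, -0.067, 0.035]
contact_force: [0.1, -0.0, -0.6]
gripper_width: 85.4
```

```bash
python3 p.py
```

```text
pos [-230.3   38.6  160.3] toolx az -13.5 z in world [-0.14  -0.054 -0.989] lean along binx/biny deg [-7.  -5.1] 
j [-1.218 -1.209 -1.042  0.153 -1.734  2.584] t 5.7667 w 85.4 F [ 0.1 -0.  -0.6]
```

Emit:
{"api": "send_rows", "payload": {
  "steps": [
    [[-3.0,-2.0,0.8,0.1,1],[-3.0,-2.0,0.8,0.1,1],[-3.5,-1,0.8,0.1,1],[-3.7,0,1.0,0.1,1],[-3.7,0,1.0,0.1,1],[-3.7,0,1,0,1]]
  ]
}}

```text
clock: 6.27
position: [-241.5, 94.9, 168.6]
ee_rot: [0.927, -0.356, -0.114, 0.041]
contact_force: [0.2, -0.6, 0.1]
gripper_width: 85.4
```

```bash
python3 p.py
```

```text
pos [-241.5   94.9  168.6] toolx az -42.8 z in world [-0.241  0.006 -0.971] lean along binx/biny deg [-13.4  -3.3] 
j [-1.43  -1.209 -1.069  0.244 -1.746  2.307] t 6.2667 w 85.4 F [ 0.2 -0.6  0.1]
```

Emit:
{"api": "send_rows", "payload": {
  "steps": [
    [[-3.7,-1.0,1.0,0,1],[-3.7,-1.0,1.0,0,1],[-3.7,-1,1.0,0,1],[-3.7,-1,1.0,0,1],[-3.7,-1,1.0,0,1]]
  ]
}}

```text
clock: 6.68
position: [-234.3, 150.3, 187.4]
ee_rot: [0.928, -0.337, -0.159, 0.018]
contact_force: [-0.1, 0.4, -0.5]
gripper_width: 85.2
```

```bash
python3 p.py
```

```text
pos [-234.3  150.3  187.4] toolx az -41.1 z in world [-0.308  0.073 -0.949] lean along binx/biny deg [-18.1  -0.5] 
j [-1.643 -1.209 -1.069  0.323 -1.755  2.57 ] t 6.6833 w 85.2 F [-0.1  0.4 -0.5]
```

Emit:
{"api": "send_rows", "payload": {
  "steps": [
    [[-3.4,1.6,1.0,0,1],[-3.4,1.6,1.0,0,1],[-3.4,1.6,1.0,0,1]]
  ]
}}

```text
clock: 6.93
position: [-271.0, 132.7, 213.2]
ee_rot: [0.921, -0.342, -0.185, 0.003]
contact_force: [0.0, 0.6, -0.1]
gripper_width: 85.4
```

```bash
cat > g.py <<'E'
# usage: g.py x y z [x y z ...] : tool-frame rows (cm) for world waypoints, from present pose
import sys; exec(open('p.py').read())
W=np.array(sys.argv[1:],float).reshape(-1,3); p=T[:3,3]
for w in W:
    d=T[:3,:3].T@(w-p)/10; n=max(1,int(np.ceil(np.linalg.norm(d)/3.6))); print(w,n,'rows of',(d/n).round(2)); p=w
E
python3 g.py -225 -60 200 -110 -185 220 25 -175 230 122 -175 230 338 -90 240
```

```text
pos [-271.   132.7  213.2] toolx az -42.1 z in world [-0.343  0.12  -0.931] lean along binx/biny deg [-20.8   1.6] 
j [-1.404 -1.209 -1.026  0.346 -1.92   2.356] t 6.9333 w 85.4 F [ 0.   0.6 -0.1]
[-225.  -60.  200.] 6 rows of [ 2.64  1.95 -0.44]
[-110. -185.  220.] 5 rows of [ 3.05  0.52 -1.46]
[  25. -175.  230.] 4 rows of [ 2.11 -2.28 -1.36]
[ 122. -175.  230.] 3 rows of [ 2.26 -2.03 -1.11]
[338. -90. 240.] 7 rows of [ 1.34 -2.85 -1.05]
```

Emit:
{"api": "send_rows", "payload": {
  "steps": [
    [[2.6,2.0,-0.4,0,1],[2.6,2.0,-0.4,0,1],[2.6,2.0,-0.4,0,1],[2.6,2.0,-0.4,0,1],[2.6,2.0,-0.4,0,1],[2.6,2.0,-0.4,0,1]]
  ]
}}

```text
clock: 7.43
position: [-230.7, -78.3, 208.2]
ee_rot: [0.932, -0.319, -0.172, 0.024]
contact_force: [-0.1, -0.7, 1.2]
gripper_width: 85.4
```

```bash
python3 g.py -110 -185 225 25 -175 230 122 -175 230 338 -90 240
```

```text
pos [-230.7  -78.3  208.2] toolx az -39.3 z in world [-0.337  0.064 -0.939] lean along binx/biny deg [-19.6  -1.4] 
j [-1.302 -0.666 -1.064  0.321 -1.344  2.113] t 7.4333 w 85.4 F [-0.1 -0.7  1.2]
[-110. -185.  225.] 5 rows of [ 2.96  0.33 -1.27]
[  25. -175.  230.] 4 rows of [ 2.3  -2.16 -1.24]
[ 122. -175.  230.] 3 rows of [ 2.38 -1.89 -1.09]
[338. -90. 240.] 7 rows of [ 1.5  -2.75 -1.1 ]
```

Emit:
{"api": "send_rows", "payload": {
  "steps": [
    [[2.9,0.3,-1.3,0,1],[2.9,0.3,-1.3,0,1],[2.9,0.3,-1.3,0,1],[2.9,0.3,-1.3,0,1],[2.9,0.3,-1.3,0,1],[2.3,-2.2,-1.2,0,1],[2.3,-2.2,-1.2,0,1],[2.3,-2.2,-1.2,0,1],[2.3,-2.2,-1.2,0,1]]
  ]
}}

```text
clock: 8.18
position: [3.9, -161.7, 224.7]
ee_rot: [0.932, -0.313, -0.181, 0.016]
contact_force: [0.3, -0.8, 0.7]
gripper_width: 85.3
```

```bash
python3 g.py 122 -175 230 338 -90 240 560 240 220
```

```text
pos [   3.9 -161.7  224.7] toolx az -38.6 z in world [-0.348  0.083 -0.934] lean along binx/biny deg [-20.5  -0.6] 
j [-0.21  -0.445 -0.851 -0.008 -1.53   1.136] t 8.1833 w 85.3 F [ 0.3 -0.8  0.7]
[ 122. -175.  230.] 4 rows of [ 2.34 -1.42 -1.18]
[338. -90. 240.] 7 rows of [ 1.52 -2.74 -1.11]
[560. 240. 220.] 12 rows of [-0.2  -3.3  -0.26]
```

Emit:
{"api": "send_rows", "payload": {
  "steps": [
    [[2.3,-1.4,-1.2,0,1],[2.3,-1.4,-1.2,0,1],[2.3,-1.4,-1.2,0,1],[2.3,-1.4,-1.2,0,1],[1.5,-2.7,-1.1,0,1],[1.5,-2.7,-1.1,0,1],[1.5,-2.7,-1.1,0,1],[1.5,-2.7,-1.1,0,1],[1.5,-2.7,-1.1,0,1],[1.5,-2.7,-1.1,0,1]]
  ]
}}

```text
clock: 9.02
position: [322.8, -75.0, 241.3]
ee_rot: [0.947, -0.267, -0.179, 0.024]
contact_force: [0.4, -1.2, 0.7]
gripper_width: 85.2
```

Emit:
{"api": "send_rows", "payload": {
  "steps": [
    [[-0.2,-3.5,-0.2,0,1],[-0.2,-3.5,-0.2,0,1],[-0.2,-3.5,-0.2,0,1],[-0.2,-3.5,-0.2,0,1],[-0.2,-3.5,-0.2,0,1],[-0.2,-3.5,-0.2,0,1],[0,0,0,-0.1,1],[0,0,0,-0.1,1],[0,0,0,-0.1,1],[0,0,0,-0.1,1]]
  ]
}}

```text
clock: 9.85
position: [424.3, 149.7, 221.6]
ee_rot: [0.983, -0.022, -0.181, -0.005]
contact_force: [-0.1, -0.1, -0.5]
gripper_width: 85.3
```

```bash
python3 g.py 581 227 180; python3 -c "
from h import *
T,s=pose();print(T.round(3))"
```

```text
pos [424.3 149.7 221.6] toolx az -2.5 z in world [-0.356  0.017 -0.934] lean along binx/biny deg [-19.9  -4.4] 
j [ 0.555  0.28  -0.146 -0.205 -1.452  1.027] t 9.85 w 85.3 F [-0.1 -0.1 -0.5]
[581. 227. 180.] 5 rows of [ 3.16 -1.68 -0.31]
[[ 9.34000e-01 -4.40000e-02 -3.56000e-01  4.24279e+02]
 [-4.10000e-02 -9.99000e-01  1.70000e-02  1.49655e+02]
 [-3.56000e-01 -1.00000e-03 -9.34000e-01  2.21580e+02]
 [ 0.00000e+00  0.00000e+00  0.00000e+00  1.00000e+00]]
```

Emit:
{"api": "send_rows", "payload": {
  "steps": [
    [[2.0,-1.1,-0.2,0,1],[2.0,-1.1,-0.2,0,1],[2.0,-1.1,-0.2,0,1],[2.0,-1.1,-0.2,0,1],[2.0,-1.1,-0.2,0,1],[2.0,-1.1,-0.2,0,1],[2.0,-1.1,-0.2,0,1],[2.0,-1.1,-0.2,0,1],[0,0,0,0,1]]
  ]
}}

```text
clock: 10.6
position: [574.8, 265.4, 174.2]
ee_rot: [0.983, 0.018, -0.183, 0.002]
contact_force: [-0.8, 0.7, -0.8]
gripper_width: 85.5
```

```bash
python3 g.py 581 227 180
```

```text
pos [574.8 265.4 174.2] toolx az 2.1 z in world [-0.359 -0.011 -0.933] lean along binx/biny deg [-19.7  -5.9] 
j [ 0.591  0.619  0.281 -0.192 -1.548  1.051] t 10.6 w 85.5 F [-0.8  0.7 -0.8]
[581. 227. 180.] 2 rows of [ 0.12  1.93 -0.36]
```

Emit:
{"api": "send_rows", "payload": {
  "steps": [
    [[0,0,0,0.1,1],[0,0,0,0.1,1],[0,0,0,0,1]]
  ]
}}

```text
clock: 10.85
position: [570.8, 274.1, 170.5]
ee_rot: [0.98, -0.074, -0.183, 0.025]
contact_force: [0.2, 0.7, 0.4]
gripper_width: 85.5
```

```bash
python3 g.py 581 227 180
python3 - <<'E'
from h import *
T,s=pose(); im,d=optics.get_image('wrist'); cv2.imwrite('pics/w1.png',im); np.save('w1.npy',d); np.save('w1T.npy',T)
E
```

```text
pos [570.8 274.1 170.5] toolx az -9.5 z in world [-0.363 -0.021 -0.932] lean along binx/biny deg [-19.8  -6.6] 
j [ 0.607  0.625  0.281 -0.191 -1.548  0.849] t 10.85 w 85.5 F [0.2 0.7 0.4]
[581. 227. 180.] 2 rows of [ 0.66  2.29 -0.58]
```

View pics/w1.png

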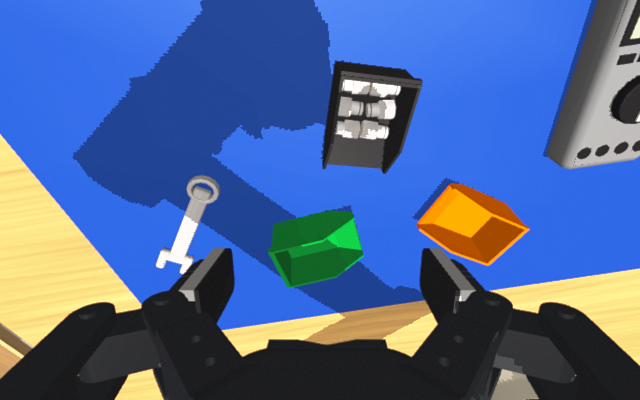

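Wrist view: the black bin is at (373,117), upright with six terminators, the orange bin at (472,222) and the green one at (316,247). The tool is now about 47 mm too far left and its lean has yawed, so I'll move back to the right and check.

Emit:
{"api": "send_rows", "payload": {
  "steps": [
    [[0.6,2.3,-0.6,0,1],[0.6,2.3,-0.6,0,1],[0,0,0,0,1],[0,0,0,0,1]]
  ]
}}

```text
clock: 11.23
position: [576.1, 231.9, 180.8]
ee_rot: [0.981, -0.059, -0.184, 0.025]
contact_force: [-0.3, 0.7, -1.2]
gripper_width: 85.3
```

```bash
python3 p.py
```

```text
pos [576.1 231.9 180.8] toolx az -7.6 z in world [-0.364 -0.028 -0.931] lean along binx/biny deg [-19.7  -6.9] 
j [ 0.556  0.603  0.258 -0.169 -1.561  0.926] t 11.2333 w 85.3 F [-0.3  0.7 -1.2]
```

Emit:
{"api": "send_rows", "payload": {
  "steps": [
    [[0,0,0,0,1],[0,0,0,0,1],[0,0,0,0,1],[0,0,0,0,1]]
  ]
}}

```text
clock: 11.57
position: [574.6, 234.7, 181.3]
ee_rot: [0.981, -0.054, -0.184, 0.025]
contact_force: [-0.0, 0.6, 0.6]
gripper_width: 85.2
```

```bash
python3 p.py
```

```text
pos [574.6 234.7 181.3] toolx az -7.1 z in world [-0.363 -0.029 -0.931] lean along binx/biny deg [-19.7  -7. ] 
j [ 0.561  0.601  0.257 -0.17  -1.561  0.93 ] t 11.5667 w 85.2 F [-0.   0.6  0.6]
```

```bash
cat > t.py <<'E'
from h import *
Td=np.load('w1T.npy'); P=cloud('wrist',np.load('w1.npy'),Td)
Q=P[50:185,310:435].reshape(-1,3); print('bench',np.median(P[200:215,330:380,2]))
b=np.median(P[200:215,330:380,2])
for lo in(10,38):
    q=Q[(Q[:,2]-b>lo)&(Q[:,2]-b<60)]; r=cv2.minAreaRect(q[:,:2].astype(np.float32)); print(lo,r,np.round(cv2.boxPoints(r)).tolist())
T,s=pose(); z=T[:3,2]
yaw=np.radians(-15); by=-np.array([-np.sin(yaw),np.cos(yaw),0]); y=by-by@z*z; y/=np.linalg.norm(y)
print('turn needed',np.arctan2(-T[:3,0]@y, T[:3,1]@y),'roll err',np.degrees(by@z))
E
python3 t.py
```

```text
bench 1.329715942131827
10 ((567.1803588867188, 229.5838623046875), (62.63768005371094, 95.3812484741211), 74.40957641601562) [[513.0, 212.0], [605.0, 187.0], [622.0, 247.0], [530.0, 273.0]]
38 ((578.5330200195312, 226.45797729492188), (62.576229095458984, 71.8572769165039), 74.23258209228516) [[535.0, 206.0], [605.0, 187.0], [622.0, 247.0], [552.0, 266.0]]
turn needed 0.13011069783687013 roll err 7.001011004327866
```

```bash
python3 g.py 611 229 110
```

```text
pos [574.6 234.7 181.3] toolx az -7.1 z in world [-0.363 -0.029 -0.931] lean along binx/biny deg [-19.7  -7. ] 
j [ 0.561  0.601  0.257 -0.17  -1.561  0.93 ] t 11.5667 w 85.2 F [-0.   0.6  0.6]
[611. 229. 110.] 3 rows of [ 2.   -0.09  1.78]
```

Emit:
{"api": "send_rows", "payload": {
  "steps": [
    [[0,0,0,0.065,1],[0,0,0,0.065,1],[0,0,0,0,1]]
  ]
}}

```text
clock: 11.82
position: [574.1, 236.1, 181.0]
ee_rot: [0.975, -0.119, -0.182, 0.037]
contact_force: [-1.4, -0.1, -0.6]
gripper_width: 85.1
```

```bash
python3 g.py 611 228 110; python3 t.py|tail -1
```

```text
pos [574.1 236.1 181. ] toolx az -15.1 z in world [-0.364 -0.03  -0.931] lean along binx/biny deg [-19.7  -7.1] 
j [ 0.564  0.602  0.257 -0.17  -1.56   0.796] t 11.8167 w 85.1 F [-1.4 -0.1 -0.6]
[611. 228. 110.] 3 rows of [ 2.   -0.28  1.76]
turn needed -0.0020851717597957934 roll err 7.0482626154568715
```

Emit:
{"api": "send_rows", "payload": {
  "steps": [
    [[2.0,-0.2,1.8,0,1],[2.0,-0.2,1.8,0,1],[2.0,-0.2,1.8,0,1],[0,0,0,0,1]]
  ]
}}

```text
clock: 12.15
position: [612.1, 228.0, 109.6]
ee_rot: [0.977, -0.113, -0.179, 0.035]
contact_force: [-0.5, -0.1, -1.8]
gripper_width: 85.3
```

```bash
python3 g.py 575 226 14; python3 t.py|tail -1
```

```text
pos [612.1 228.  109.6] toolx az -14.4 z in world [-0.358 -0.028 -0.933] lean along binx/biny deg [-19.4  -6.8] 
j [ 0.528  0.711  0.273 -0.158 -1.468  0.856] t 12.15 w 85.3 F [-0.5 -0.1 -1.8]
[575. 226.  14.] 3 rows of [-0.02 -0.03  3.42]
turn needed 0.010513304749210828 roll err 6.844912302636439
```

Emit:
{"api": "send_rows", "payload": {
  "steps": [
    [[0,0,2.0,0,1],[0,0,2.0,0,1],[0,0,2.0,0,1],[0,0,2.0,0,1],[0,0,1.5,0,1],[0,0,0,0,1]]
  ]
}}

```text
clock: 12.65
position: [578.1, 226.8, 20.8]
ee_rot: [0.978, -0.108, -0.178, 0.034]
contact_force: [-0.7, -0.1, -0.7]
gripper_width: 85.3
```

```bash
python3 g.py 575 226 14; python3 t.py|tail -1
python3 - <<'E'
from h import *
im,d=optics.get_image('wrist'); cv2.imwrite('pics/w2.png',im)
E
```

```text
pos [578.1 226.8  20.8] toolx az -13.7 z in world [-0.354 -0.028 -0.935] lean along binx/biny deg [-19.2  -6.8] 
j [ 0.551  0.749  0.105 -0.171 -1.257  0.881] t 12.65 w 85.3 F [-0.7 -0.1 -0.7]
[575. 226.  14.] 1 rows of [-0.04  0.07  0.75]
turn needed 0.021692253098881113 roll err 6.779597776898765
```

View pics/w2.png

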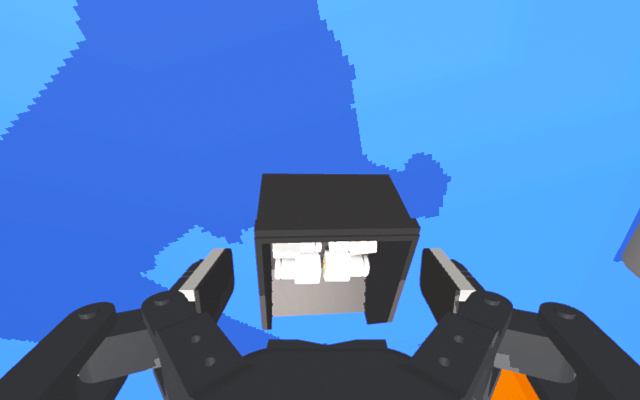

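The bin (258–420, 175–325) sits between the pads with clearance on both sides. Lower the last 6 mm and close.

Emit:
{"api": "send_rows", "payload": {
  "steps": [
    [[0,0,0.6,0.02,1],[0,0,0,0,0.7],[0,0,0,0,0.6],[0,0,0,0,0.5],[0,0,0,0,0.3],[0,0,0,0,0],[0,0,0,0,0],[0,0,0,0,0]]
  ]
}}

```text
clock: 13.37
position: [582.2, 229.2, 22.5]
ee_rot: [0.978, -0.117, -0.17, 0.032]
contact_force: [-0.4, -0.5, -1.4]
gripper_width: 61.7
```

```bash
python3 p.py
```

```text
pos [582.2 229.2  22.5] toolx az -14.6 z in world [-0.34  -0.022 -0.94 ] lean along binx/biny deg [-18.5  -6.3] 
j [ 0.552  0.746  0.106 -0.169 -1.246  0.861] t 13.3667 w 61.7 F [-0.4 -0.5 -1.4]
```

```bash
python3 g.py 582 229 130
```

```text
pos [582.2 229.2  22.5] toolx az -14.6 z in world [-0.34  -0.022 -0.94 ] lean along binx/biny deg [-18.5  -6.3] 
j [ 0.552  0.746  0.106 -0.169 -1.246  0.861] t 13.3667 w 61.7 F [-0.4 -0.5 -1.4]
[582. 229. 130.] 3 rows of [-1.17  0.37 -3.37]
```

Emit:
{"api": "send_rows", "payload": {
  "steps": [
    [[-0.4,0.1,-1.0,0,0],[-0.7,0.2,-2.0,0,0],[-0.7,0.2,-2.0,0,0],[-0.7,0.2,-2.0,0,0],[-0.7,0.2,-2.0,0,0],[-0.4,0.1,-1.0,0,0],[0,0,0,0,0]]
  ]
}}

```text
clock: 13.95
position: [579.5, 229.4, 134.1]
ee_rot: [0.977, -0.117, -0.173, 0.034]
contact_force: [-0.3, 0.2, -2.8]
gripper_width: 61.5
```

```bash
python3 p.py
python3 - <<'E'
from h import *
im,d=optics.get_image('side'); cv2.imwrite('pics/s1.png',cv2.resize(im[50:250,180:430],None,fx=3,fy=3)[:600])
E
```

```text
pos [579.5 229.4 134.1] toolx az -14.8 z in world [-0.346 -0.025 -0.938] lean along binx/biny deg [-18.8  -6.5] 
j [ 0.554  0.633  0.194 -0.162 -1.45   0.823] t 13.95 w 61.5 F [-0.3  0.2 -2.8]
```

View pics/s1.png

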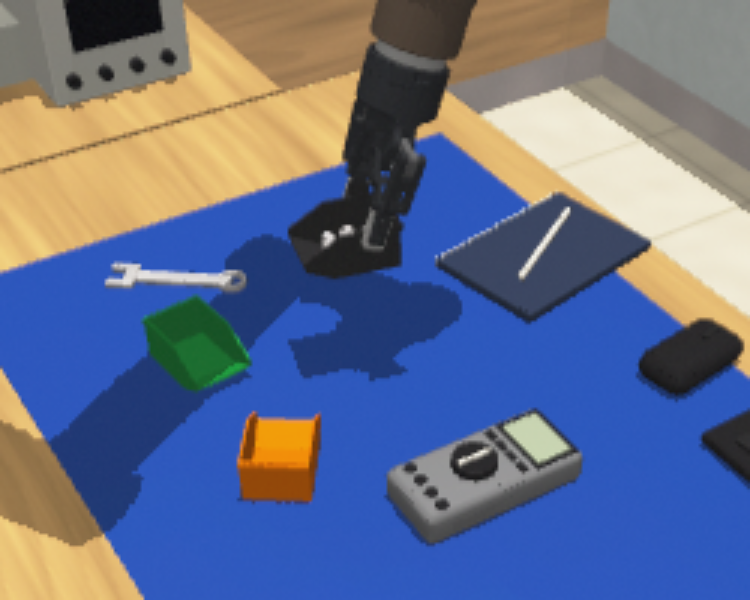

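```bash
cat > b.py <<'E'
from h import *
import sys
# bin in tool at grasp
q=R.from_quat([0.978,-0.117,-0.170,0.032]).as_matrix(); p0=np.array([582.2,229.2,22.5])
Rb=R.from_euler('z',-15.4,degrees=True).as_matrix(); gb=np.array([581.7,226.3,27])
Rtb=q.T@Rb; gt=q.T@(gb-p0)
def show(T,lab=''):
    B=T[:3,:3]@Rtb; g=T[:3,3]+T[:3,:3]@gt; lip=g+B@[-59,0,-11]
    print(lab,'grip',g.round(),'lip',lip.round(),'tip',np.degrees(np.arccos(B[2,2])).round(1),'fwd(deg)',np.degrees(np.arcsin(B[2,0])).round(1),'side',np.degrees(np.arcsin(B[2,1])).round(1),'front az',np.degrees(np.arctan2(-B[1,0],-B[0,0])).round())
    return lip
if __name__=='__main__':
    exec(open('p.py').read()); show(T)
    for a in map(float,sys.argv[1:]):
        T2=T.copy(); T2[:3,:3]=T[:3,:3]@R.from_euler('z',a).as_matrix(); l=show(T2,f'turn {a}'); print('  lip-TCP',(l-T[:3,3]).round())
E
python3 b.py 1.57 2.1 2.6 3.14; python3 g.py 420 -215 150
```

```text
pos [579.3 229.3 133.2] toolx az -14.8 z in world [-0.346 -0.025 -0.938] lean along binx/biny deg [-18.8  -6.5] 
j [ 0.554  0.634  0.193 -0.163 -1.449  0.824] t 14.0 w 61.6 F [-0.7 -0.8 -2.3]
 grip [579. 226. 138.] lip [522. 242. 127.] tip 0.4 fwd(deg) -0.3 side -0.3 front az 165.0
turn 1.57 grip [578. 231. 138.] lip [583. 280. 104.] tip 28.3 fwd(deg) 24.7 side -12.8 front az 81.0
  lip-TCP [  3.  51. -30.]
turn 2.1 grip [579. 233. 137.] lip [606. 267.  95.] tip 34.8 fwd(deg) 33.9 side -7.0 front az 50.0
  lip-TCP [ 26.  37. -38.]
turn 2.6 grip [581. 233. 137.] lip [618. 244.  91.] tip 38.8 fwd(deg) 38.7 side 1.8 front az 17.0
  lip-TCP [ 39.  15. -42.]
turn 3.14 grip [583. 232. 136.] lip [619. 215.  92.] tip 40.3 fwd(deg) 37.6 side 12.4 front az -21.0
  lip-TCP [ 40. -14. -41.]
pos [579.3 229.3 133.2] toolx az -14.8 z in world [-0.346 -0.025 -0.938] lean along binx/biny deg [-18.8  -6.5] 
j [ 0.554  0.634  0.193 -0.163 -1.449  0.824] t 14.0 w 61.6 F [-0.7 -0.8 -2.3]
[ 420. -215.  150.] 14 rows of [-0.31  3.34  0.36]
```

```bash
python3 g.py 445 -250 125
```

```text
pos [579.3 229.3 133.2] toolx az -14.8 z in world [-0.346 -0.025 -0.938] lean along binx/biny deg [-18.8  -6.5] 
j [ 0.554  0.634  0.193 -0.163 -1.449  0.824] t 14.0 w 61.6 F [-0.7 -0.8 -2.3]
[ 445. -250.  125.] 14 rows of [-0.03  3.52  0.47]
```

Emit:
{"api": "send_rows", "payload": {
  "steps": [
    [[-0.1,1.0,0.1,0,0],[-0.1,2.0,0.2,0,0],[-0.2,3.0,0.2,0,0],[-0.2,3.4,0.2,0,0],[-0.2,3.4,0.2,0,0],[-0.2,3.4,0.2,0,0],[-0.2,3.4,0.2,0,0],[-0.2,3.4,0.2,0,0],[-0.2,3.4,0.2,0,0],[-0.2,3.4,0.2,0,0]]
  ]
}}

```text
clock: 14.83
position: [477.4, -67.4, 140.1]
ee_rot: [0.975, -0.114, -0.186, 0.038]
contact_force: [1.2, -0.3, -2.1]
gripper_width: 61.5
```

```bash
python3 b.py ; python3 g.py 445 -250 125
```

```text
pos [477.4 -67.4 140.1] toolx az -14.6 z in world [-0.372 -0.032 -0.928] lean along binx/biny deg [-20.1  -7.3] 
j [ 0.176  0.429 -0.215 -0.035 -1.307  1.179] t 14.8333 w 61.5 F [ 1.2 -0.3 -2.1]
 grip [477. -70. 145.] lip [420. -55. 135.] tip 2.0 fwd(deg) -1.8 side -0.9 front az 165.0
pos [477.4 -67.4 140.1] toolx az -14.6 z in world [-0.372 -0.032 -0.928] lean along binx/biny deg [-20.1  -7.3] 
j [ 0.176  0.429 -0.215 -0.035 -1.307  1.179] t 14.8333 w 61.5 F [ 1.2 -0.3 -2.1]
[ 445. -250.  125.] 6 rows of [0.32 3.04 0.53]
```

Orientation holds well. I'll finish the transit, then start the spin.

Emit:
{"api": "send_rows", "payload": {
  "steps": [
    [[0.3,3.2,0.5,0,0],[0.3,3.2,0.5,0,0],[0.3,3.0,0.5,0,0],[0.3,2.5,0.5,0,0],[0.3,2.0,0.5,0,0],[0.2,1.0,0.3,0,0],[0,0,0,0,0],[0,0,0,0,0]]
  ]
}}

```text
clock: 15.5
position: [433.7, -230.6, 117.1]
ee_rot: [0.972, -0.119, -0.198, 0.036]
contact_force: [0.6, 0.4, -2.9]
gripper_width: 61.4
```

```bash
python3 b.py 1.57 2.1 2.6; python3 g.py 445 -250 90
```

```text
pos [ 433.7 -230.6  117.1] toolx az -15.3 z in world [-0.393 -0.023 -0.919] lean along binx/biny deg [-21.4  -7.1] 
j [-0.114  0.464 -0.274  0.072 -1.233  1.405] t 15.5 w 61.4 F [ 0.6  0.4 -2.9]
 grip [ 433. -234.  122.] lip [ 376. -218.  114.] tip 3.2 fwd(deg) -3.1 side -1.0 front az 164.0
turn 1.57 grip [ 433. -229.  122.] lip [ 436. -180.   87.] tip 30.1 fwd(deg) 25.1 side -15.6 front az 82.0
  lip-TCP [  2.  51. -30.]
turn 2.1 grip [ 434. -227.  121.] lip [ 458. -193.   78.] tip 37.1 fwd(deg) 35.7 side -9.0 front az 51.0
  lip-TCP [ 25.  37. -39.]
turn 2.6 grip [ 435. -227.  121.] lip [ 471. -216.   73.] tip 41.4 fwd(deg) 41.4 side 0.8 front az 17.0
  lip-TCP [ 37.  14. -44.]
pos [ 433.7 -230.6  117.1] toolx az -15.3 z in world [-0.393 -0.023 -0.919] lean along binx/biny deg [-21.4  -7.1] 
j [-0.114  0.464 -0.274  0.072 -1.233  1.405] t 15.5 w 61.4 F [ 0.6  0.4 -2.9]
[ 445. -250.   90.] 1 rows of [2.5  1.32 2.09]
```

```bash
python3 g.py 460 -252 86
```

```text
pos [ 433.7 -230.6  117.1] toolx az -15.3 z in world [-0.393 -0.023 -0.919] lean along binx/biny deg [-21.4  -7.1] 
j [-0.114  0.464 -0.274  0.072 -1.233  1.405] t 15.5 w 61.4 F [ 0.6  0.4 -2.9]
[ 460. -252.   86.] 2 rows of [2.02 0.57 0.94]
```

Emit:
{"api": "send_rows", "payload": {
  "steps": [
    [[1.1,0.5,0.5,0,0],[1.2,0.5,0.6,0,0],[1.2,0.5,0.6,0,0],[0,0,0,0,0]]
  ]
}}

```text
clock: 15.83
position: [458.2, -253.5, 86.9]
ee_rot: [0.973, -0.116, -0.197, 0.036]
contact_force: [0.2, -0.4, -2.5]
gripper_width: 62.0
```

```bash
python3 b.py; python3 g.py 460 -252 86
```

```text
pos [ 458.2 -253.5   86.9] toolx az -15.0 z in world [-0.392 -0.024 -0.92 ] lean along binx/biny deg [-21.3  -7.2] 
j [-0.147  0.543 -0.226  0.088 -1.198  1.432] t 15.8333 w 62.0 F [ 0.2 -0.4 -2.5]
 grip [ 458. -256.   91.] lip [ 401. -241.   84.] tip 3.2 fwd(deg) -3.0 side -0.9 front az 165.0
pos [ 458.2 -253.5   86.9] toolx az -15.0 z in world [-0.392 -0.024 -0.92 ] lean along binx/biny deg [-21.3  -7.2] 
j [-0.147  0.543 -0.226  0.088 -1.198  1.432] t 15.8333 w 62.0 F [ 0.2 -0.4 -2.5]
[ 460. -252.   86.] 1 rows of [ 0.16 -0.19  0.01]
```

Emit:
{"api": "send_rows", "payload": {
  "steps": [
    [[0,0,0,0.05,0],[0,0,0,0.1,0],[0,0,0,0.1,0],[0,0,0,0.1,0],[0,0,0,0.1,0],[0,0,0,0.1,0],[0,0,0,0.1,0],[0,0,0,0.1,0],[0,0,0,0.1,0],[0,0,0,0.05,0]]
  ]
}}

```text
clock: 16.67
position: [464.9, -248.7, 80.1]
ee_rot: [0.816, -0.541, -0.161, 0.123]
contact_force: [1.3, 0.3, -2.7]
gripper_width: 61.5
```

```bash
python3 b.py 0.4 0.8 1.2
python3 - <<'E'
from h import *
im,d=optics.get_image('side'); cv2.imwrite('pics/s2.png',cv2.resize(im[150:350,260:510],None,fx=3,fy=3))
E
```

```text
pos [ 464.9 -248.7   80.1] toolx az -68.5 z in world [-0.396 -0.027 -0.918] lean along binx/biny deg [-21.5  -7.4] 
j [-0.136  0.559 -0.219  0.087 -1.194  0.489] t 16.6667 w 61.5 F [ 1.3  0.3 -2.7]
 grip [ 463. -249.   85.] lip [ 436. -200.   64.] tip 19.4 fwd(deg) 11.0 side -15.7 front az 116.0
turn 0.4 grip [ 463. -247.   85.] lip [ 455. -196.   55.] tip 26.5 fwd(deg) 19.9 side -16.8 front az 95.0
  lip-TCP [-10.  53. -25.]
turn 0.8 grip [ 464. -246.   85.] lip [ 474. -200.   47.] tip 32.7 fwd(deg) 28.8 side -14.3 front az 74.0
  lip-TCP [  9.  48. -33.]
turn 1.2 grip [ 465. -245.   84.] lip [ 490. -213.   41.] tip 37.7 fwd(deg) 36.4 side -8.5 front az 50.0
  lip-TCP [ 25.  36. -40.]
```

View pics/s2.png

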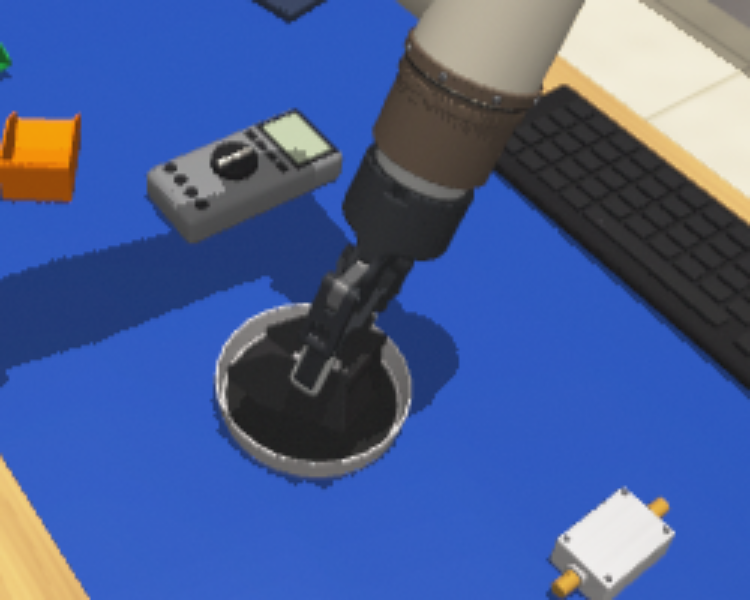

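Side view: the bin is over the dish at (310,370) in the crop, with no parts out yet, and its front faces away from this camera. I'll count from the wrist camera (which looks into the bin) and the top camera.

Emit:
{"api": "send_rows", "payload": {
  "steps": [
    [[0,0,-0.15,0.06,0],[0,0,-0.15,0.06,0],[0,0,-0.15,0.06,0],[0,0,-0.1,0.06,0],[0,0,-0.1,0.06,0],[0,0,-0.1,0.06,0],[0,0,-0.1,0.04,0],[0,0,-0.1,0,0]]
  ]
}}

```text
clock: 17.38
position: [472.8, -244.7, 86.0]
ee_rot: [0.692, -0.692, -0.133, 0.154]
contact_force: [-0.3, -0.5, -3.1]
gripper_width: 61.6
```

```bash
cat > l.py <<'E'
from h import *
import sys
w,d=optics.get_image('wrist'); t,_=optics.get_image('top')
n=sys.argv[1]
c=np.hstack([w[150:350,210:460],t[170:270,365:475].repeat(2,0).repeat(2,1)])
cv2.imwrite(f'pics/{n}.png',cv2.resize(c,(c.shape[1]*5//3,c.shape[0]*5//3),interpolation=cv2.INTER_LINEAR))
m=cv2.cvtColor(t,cv2.COLOR_BGR2HSV); D=m[190:250,390:450]
print('bright in bin',int(((w[230:340,265:415].min(2))>130).sum()),'bright in dish(top)',int((D[...,2]>110)[6:54,6:54].sum()))
E
python3 l.py L1; python3 b.py 0.2 0.4 0.6 0.8
```

```text
bright in bin 4830 bright in dish(top) 610
pos [ 472.9 -244.8   86.1] toolx az -89.6 z in world [-0.397 -0.03  -0.917] lean along binx/biny deg [-21.5  -7.5] 
j [-0.127  0.56  -0.197  0.085 -1.216  0.082] t 17.4833 w 61.8 F [-0.8  0.4 -2.7]
 grip [ 471. -243.   91.] lip [ 463. -192.   61.] tip 26.7 fwd(deg) 20.0 side -16.9 front az 96.0
turn 0.2 grip [ 472. -243.   91.] lip [ 473. -193.   57.] tip 29.9 fwd(deg) 24.5 side -16.0 front az 85.0
  lip-TCP [ -0.  51. -29.]
turn 0.4 grip [ 472. -242.   91.] lip [ 482. -197.   53.] tip 32.9 fwd(deg) 28.9 side -14.3 front az 74.0
  lip-TCP [  9.  48. -33.]
turn 0.6 grip [ 473. -242.   91.] lip [ 491. -202.   49.] tip 35.5 fwd(deg) 33.0 side -11.7 front az 62.0
  lip-TCP [ 18.  43. -37.]
turn 0.8 grip [ 473. -241.   90.] lip [ 498. -209.   46.] tip 37.9 fwd(deg) 36.6 side -8.5 front az 50.0
  lip-TCP [ 25.  36. -40.]
```

View pics/L1.png

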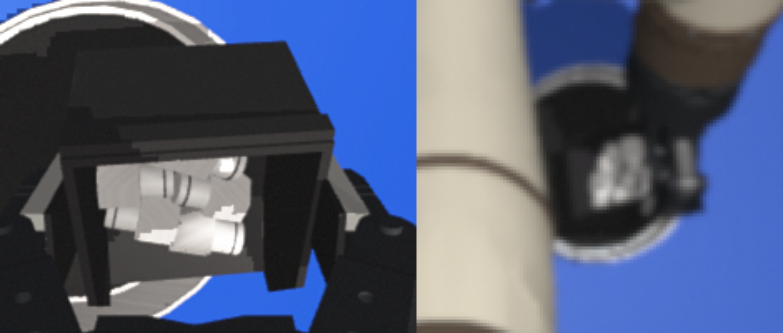

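Wrist crop: all six terminators are still in the bin and have slid towards the ramp. The lip edge is at y≈270 over the dish. I'll tip on in small steps.

Emit:
{"api": "send_rows", "payload": {
  "steps": [
    [[0.15,0,-0.08,0.05,0],[0.15,0,-0.08,0.05,0],[0.15,0,-0.08,0.05,0],[0.15,0,-0.08,0.05,0],[0.1,0,-0.05,0,0],[0,0,-0.05,0,0]]
  ]
}}

```text
clock: 17.98
position: [474.6, -250.7, 89.5]
ee_rot: [-0.621, 0.756, 0.117, -0.167]
contact_force: [0.6, 0.1, -2.3]
gripper_width: 61.5
```

```bash
python3 l.py L2; python3 b.py 0.2
```

```text
bright in bin 4774 bright in dish(top) 687
pos [ 474.7 -250.7   89.6] toolx az -100.0 z in world [-0.398 -0.03  -0.917] lean along binx/biny deg [-21.6  -7.6] 
j [-0.136  0.562 -0.185  0.089 -1.228 -0.107] t 18.0833 w 61.7 F [ 0.9  0.3 -2.9]
 grip [ 473. -249.   94.] lip [ 474. -199.   60.] tip 29.9 fwd(deg) 24.5 side -16.1 front az 85.0
turn 0.2 grip [ 474. -248.   94.] lip [ 484. -202.   56.] tip 32.9 fwd(deg) 28.9 side -14.4 front az 74.0
  lip-TCP [  9.  48. -33.]
```

Emit:
{"api": "send_rows", "payload": {
  "steps": [
    [[0.05,0,0,0.04,0],[0.05,0,0,0.04,0],[0.05,0,0,0.03,0],[0,0,-0.05,0,0],[0,0,-0.05,0,0]]
  ]
}}

```text
clock: 18.5
position: [474.6, -251.6, 90.4]
ee_rot: [-0.58, 0.789, 0.108, -0.173]
contact_force: [-0.4, 0.3, -2.1]
gripper_width: 61.4
```

```bash
python3 l.py L3; python3 b.py
```

```text
bright in bin 4824 bright in dish(top) 744
pos [ 474.7 -251.7   90.5] toolx az -105.8 z in world [-0.398 -0.03  -0.917] lean along binx/biny deg [-21.6  -7.6] 
j [-0.137  0.562 -0.183  0.09  -1.23  -0.214] t 18.6 w 61.7 F [ 0.  -0.3 -1.4]
 grip [ 474. -249.   95.] lip [ 479. -202.   59.] tip 31.6 fwd(deg) 26.9 side -15.3 front az 79.0
```

Emit:
{"api": "send_rows", "payload": {
  "steps": [
    [[0.05,0,0,0.04,0],[0.05,0,0,0.04,0],[0.05,0,0,0.03,0],[0,0,-0.05,0,0],[0,0,-0.05,0,0]]
  ]
}}

```text
clock: 19.02
position: [474.6, -252.8, 91.6]
ee_rot: [-0.535, 0.82, 0.098, -0.179]
contact_force: [-0.1, 0.5, -2.5]
gripper_width: 60.9
```

```bash
python3 l.py L4; python3 b.py
```

```text
bright in bin 4552 bright in dish(top) 698
pos [ 474.7 -252.8   91.7] toolx az -111.7 z in world [-0.398 -0.03  -0.917] lean along binx/biny deg [-21.6  -7.6] 
j [-0.139  0.561 -0.181  0.09  -1.233 -0.323] t 19.1167 w 62.0 F [ 0.8 -0.1 -1.3]
 grip [ 474. -250.   96.] lip [ 485. -205.   58.] tip 33.2 fwd(deg) 29.3 side -14.2 front az 73.0
```

Emit:
{"api": "send_rows", "payload": {
  "steps": [
    [[0.05,0,0.1,0.03,0],[0.0,0,0.1,0.03,0],[0.0,0,0.1,0.03,0],[0,0,0.1,0,0],[0,0,0,0,0]]
  ]
}}

```text
clock: 19.53
position: [473.1, -253.3, 88.2]
ee_rot: [-0.498, 0.843, 0.09, -0.183]
contact_force: [-0.4, -0.9, -1.9]
gripper_width: 61.7
```

```bash
python3 l.py L5; python3 b.py
```

```text
bright in bin 4305 bright in dish(top) 718
pos [ 473.3 -253.3   88.3] toolx az -116.7 z in world [-0.397 -0.031 -0.917] lean along binx/biny deg [-21.5  -7.6] 
j [-0.14   0.563 -0.188  0.092 -1.223 -0.413] t 19.6333 w 61.4 F [ 0.2 -1.4 -3.5]
 grip [ 473. -250.   93.] lip [ 487. -208.   53.] tip 34.4 fwd(deg) 31.2 side -13.0 front az 68.0
```

View pics/L5.png

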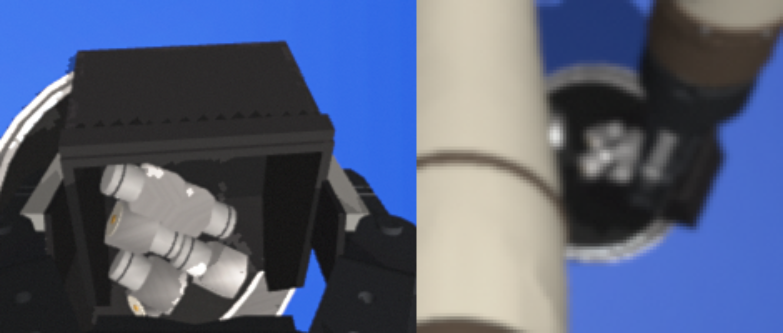

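Wrist crop: five or six parts, with the lowest one at (150,300) about at the lip. The top crop shows a bright spot in the dish at (555,133), probably one already out. I'll add depth-based counting and go on.

```bash
cat > c.py <<'E'
from h import *
import b,sys
T,s=pose(); w,d=optics.get_image('wrist'); t,dt=optics.get_image('top'); sd,ds=optics.get_image('side')
B=T[:3,:3]@b.Rtb; g=T[:3,3]+T[:3,:3]@b.gt
P=cloud('wrist',d,T); ok=d>0
q=(P-g)@B
inb=ok&(abs(q[...,1])<27)&(q[...,0]<29)&(q[...,0]>-75)&(q[...,2]>np.maximum(-24.5,-24.5+(-q[...,0]-32)*.51)+3)&(q[...,2]<15)&(w.min(2)>70)
print('bin px',inb.sum(),'x hist',np.histogram(q[inb][:,0],bins=[-75,-59,-45,-30,-15,0,15,30])[0])
for n,im,dd,M in(('wrist',w,d,T),('top',t,dt,None),('side',sd,ds,None)):
    W=cloud(n,dd,M); r=np.hypot(W[...,0]-486,W[...,1]+218)
    m=(dd>0)&(r<66)&(W[...,2]>8)&(W[...,2]<28)
    nl,lab,st,ce=cv2.connectedComponentsWithStats(m.astype(np.uint8))
    print(n,[(W[lab==i].mean(0).round().tolist(),int(st[i,4])) for i in range(1,nl) if st[i,4]>8])
if len(sys.argv)>1: 
    c=np.hstack([w[140:400,190:470],sd[230:322,320:410].repeat(3,0).repeat(3,1)[:260]]); cv2.imwrite('pics/'+sys.argv[1]+'.png',cv2.resize(c,None,fx=1.45,fy=1.45))
E
python3 c.py
```

```text
bin px 5036 x hist [  11 1432 1365 1449  779    0    0]
wrist [([515.0, -194.0, 15.0], 178)]
top [([516.0, -187.0, 16.0], 17)]
side []
```

Emit:
{"api": "send_rows", "payload": {
  "steps": [
    [[0.0,0,0,0.03,0],[0.0,0,0,0.03,0],[0,0,0,0,0],[0,0,0,0,0]]
  ]
}}

```text
clock: 20.12
position: [473.5, -253.4, 88.6]
ee_rot: [-0.472, 0.858, 0.084, -0.185]
contact_force: [-0.1, -0.1, -2.0]
gripper_width: 61.5
```

```bash
python3 c.py; python3 b.py
```

```text
bin px 5035 x hist [  15 1613 1151 1481  775    0    0]
wrist [([503.0, -182.0, 16.0], 44), ([516.0, -192.0, 12.0], 11)]
top [([515.0, -188.0, 14.0], 18)]
side []
pos [ 473.5 -253.4   88.6] toolx az -120.1 z in world [-0.397 -0.031 -0.917] lean along binx/biny deg [-21.5  -7.6] 
j [-0.14   0.563 -0.187  0.092 -1.223 -0.474] t 20.2667 w 61.7 F [-1.3  0.6 -3. ]
 grip [ 473. -250.   93.] lip [ 490. -210.   52.] tip 35.2 fwd(deg) 32.4 side -12.2 front az 64.0
```

One is in the dish (seen by both the top and wrist cameras). Continue.

Emit:
{"api": "send_rows", "payload": {
  "steps": [
    [[0.0,0,0,0.03,0],[0.0,0,0,0.03,0],[0,0,0,0,0],[0,0,0,0,0]]
  ]
}}

```text
clock: 20.6
position: [473.4, -253.4, 88.6]
ee_rot: [-0.445, 0.872, 0.078, -0.188]
contact_force: [0.0, 0.0, -1.6]
gripper_width: 61.4
```

```bash
python3 c.py
```

```text
bin px 5013 x hist [  15 1591 1169 1464  774    0    0]
wrist [([504.0, -184.0, 16.0], 148)]
top [([516.0, -187.0, 16.0], 17)]
side []
```

Emit:
{"api": "send_rows", "payload": {
  "steps": [
    [[0.0,0,0,0.03,0],[0.0,0,0,0.03,0],[0,0,0,0,0],[0,0,0,0,0]]
  ]
}}

```text
clock: 21.08
position: [473.5, -253.4, 88.6]
ee_rot: [-0.419, 0.885, 0.073, -0.19]
contact_force: [0.4, 0.6, -1.8]
gripper_width: 61.6
```

```bash
python3 c.py; python3 b.py
```

```text
bin px 5014 x hist [  19 1629 1147 1463  756    0    0]
wrist [([507.0, -186.0, 16.0], 195)]
top [([515.0, -187.0, 15.0], 16)]
side []
pos [ 473.5 -253.4   88.6] toolx az -126.9 z in world [-0.397 -0.031 -0.917] lean along binx/biny deg [-21.5  -7.6] 
j [-0.14   0.563 -0.187  0.092 -1.223 -0.595] t 21.2333 w 61.7 F [-1.   0.6 -2.1]
 grip [ 473. -250.   93.] lip [ 495. -213.   50.] tip 36.7 fwd(deg) 34.7 side -10.3 front az 57.0
```

Emit:
{"api": "send_rows", "payload": {
  "steps": [
    [[0.0,0,0,0.03,0],[0.0,0,0,0.03,0],[0,0,0,0,0],[0,0,0,0,0]]
  ]
}}

```text
clock: 21.57
position: [473.4, -253.4, 88.6]
ee_rot: [-0.392, 0.897, 0.067, -0.192]
contact_force: [0.5, -0.5, -2.0]
gripper_width: 61.9
```

```bash
python3 c.py
```

```text
bin px 3211 x hist [ 225   44 1419 1376  147    0    0]
wrist [([504.0, -183.0, 17.0], 81)]
top [([514.0, -201.0, 19.0], 75)]
side [([520.0, -182.0, 21.0], 15)]
```

Emit:
{"api": "send_rows", "payload": {
  "steps": [
    [[0.0,0,0,0.03,0],[0.0,0,0,0.03,0],[0,0,0,0,0],[0,0,0,0,0]]
  ]
}}

```text
clock: 22.05
position: [473.6, -253.5, 89.0]
ee_rot: [-0.365, 0.909, 0.061, -0.194]
contact_force: [-0.5, -0.2, -0.8]
gripper_width: 61.7
```

```bash
python3 c.py L6; python3 b.py
```

```text
bin px 2031 x hist [  62  735 1032  202    0    0    0]
wrist [([500.0, -201.0, 23.0], 42), ([522.0, -221.0, 22.0], 312), ([504.0, -184.0, 15.0], 167)]
top [([546.0, -219.0, 22.0], 14), ([525.0, -215.0, 20.0], 28), ([506.0, -199.0, 20.0], 26)]
side [([522.0, -180.0, 18.0], 12)]
pos [ 473.6 -253.5   89.1] toolx az -133.8 z in world [-0.397 -0.031 -0.917] lean along binx/biny deg [-21.5  -7.6] 
j [-0.14   0.562 -0.187  0.092 -1.224 -0.716] t 22.2 w 61.6 F [ 1.   0.6 -0.9]
 grip [ 474. -250.   93.] lip [ 499. -218.   49.] tip 38.0 fwd(deg) 36.8 side -8.2 front az 49.0
```

Parts are flowing out, so I'll tip back at once.

Emit:
{"api": "send_rows", "payload": {
  "steps": [
    [[0,0,-0.1,-0.11,0],[0,0,-0.1,-0.11,0],[0,0,-0.1,-0.11,0],[0,0,-0.1,-0.11,0],[0,0,-0.1,-0.11,0],[0,0,-0.1,-0.11,0],[0,0,-0.1,-0.1,0],[0,0,-0.1,-0.1,0],[0,0,-0.1,-0.05,0]]
  ]
}}

```text
clock: 22.95
position: [477.4, -253.3, 98.1]
ee_rot: [0.743, -0.638, -0.143, 0.144]
contact_force: [-0.0, 0.7, -1.7]
gripper_width: 61.5
```

```bash
python3 c.py L7; python3 b.py
```

```text
bin px 1114 x hist [  0 445 669   0   0   0   0]
wrist [([533.0, -253.0, 21.0], 514), ([542.0, -224.0, 21.0], 572), ([524.0, -221.0, 20.0], 521)]
top [([542.0, -218.0, 20.0], 29), ([533.0, -247.0, 20.0], 30), ([522.0, -214.0, 19.0], 27), ([506.0, -198.0, 20.0], 30)]
side [([531.0, -254.0, 14.0], 22)]
pos [ 477.5 -253.3   98.1] toolx az -82.0 z in world [-0.397 -0.032 -0.917] lean along binx/biny deg [-21.5  -7.6] 
j [-0.139  0.556 -0.169  0.091 -1.247  0.238] t 23.1 w 61.6 F [ 0.4  1.1 -1.7]
 grip [ 476. -252.  103.] lip [ 460. -201.   76.] tip 24.3 fwd(deg) 16.8 side -17.0 front az 103.0
```

View pics/L7.png

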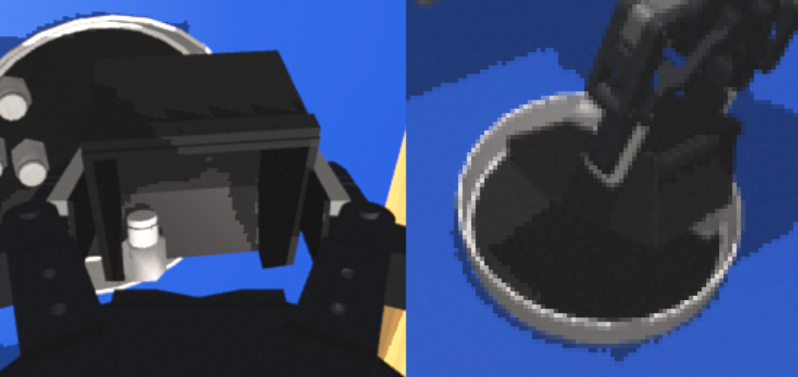

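The wrist crop shows only one terminator left in the bin, at (142,240). Five are in the dish, so a late slide took too many. Plan: stand the bin back in place, then pick one terminator from the dish and set it back in the bin.

Emit:
{"api": "send_rows", "payload": {
  "steps": [
    [[0,0,-1,-0.1,0],[0,0,-1,-0.12,0],[0,0,-0.7,-0.12,0],[0,0,0,-0.12,0],[0,0,0,-0.12,0],[0,0,0,-0.12,0],[0,0,0,-0.12,0],[0,0,0,-0.12,0],[0,0,0,-0.12,0],[0,0,0,-0.1,0]]
  ]
}}

```text
clock: 23.93
position: [487.7, -252.2, 123.3]
ee_rot: [0.973, -0.11, -0.2, 0.038]
contact_force: [0.2, 0.2, -1.1]
gripper_width: 61.8
```

```bash
python3 b.py; python3 g.py 579 229 135
```

```text
pos [ 487.7 -252.2  123.3] toolx az -14.3 z in world [-0.398 -0.031 -0.917] lean along binx/biny deg [-21.6  -7.6] 
j [-0.135  0.543 -0.118  0.087 -1.313  1.442] t 23.9333 w 61.8 F [ 0.2  0.2 -1.1]
 grip [ 488. -255.  128.] lip [ 430. -240.  120.] tip 3.6 fwd(deg) -3.4 side -1.1 front az 165.0
pos [ 487.7 -252.2  123.3] toolx az -14.3 z in world [-0.398 -0.031 -0.917] lean along binx/biny deg [-21.6  -7.6] 
j [-0.135  0.543 -0.118  0.087 -1.313  1.442] t 23.9333 w 61.8 F [ 0.2  0.2 -1.1]
[579. 229. 135.] 14 rows of [-0.23 -3.46 -0.44]
```

Emit:
{"api": "send_rows", "payload": {
  "steps": [
    [[-0.2,-2.0,-0.4,0,0],[-0.2,-3.4,-0.4,0,0],[-0.2,-3.6,-0.4,0,0],[-0.2,-3.6,-0.4,0,0],[-0.2,-3.6,-0.4,0,0],[-0.2,-3.6,-0.4,0,0],[-0.2,-3.6,-0.4,0,0],[-0.2,-3.6,-0.4,0,0],[-0.2,-3.6,-0.4,0,0],[-0.2,-3.6,-0.4,0,0]]
  ]
}}

```text
clock: 24.77
position: [555.7, 93.3, 125.7]
ee_rot: [0.971, -0.122, -0.202, 0.039]
contact_force: [0.6, -0.7, -1.6]
gripper_width: 61.6
```

```bash
python3 b.py; python3 g.py 581 229 100
```

```text
pos [555.7  93.3 125.7] toolx az -15.8 z in world [-0.401 -0.027 -0.916] lean along binx/biny deg [-21.8  -7.4] 
j [ 0.383  0.585  0.048 -0.127 -1.43   0.981] t 24.7667 w 61.6 F [ 0.6 -0.7 -1.6]
 grip [555.  90. 130.] lip [498. 107. 123.] tip 3.8 fwd(deg) -3.5 side -1.5 front az 164.0
pos [555.7  93.3 125.7] toolx az -15.8 z in world [-0.401 -0.027 -0.916] lean along binx/biny deg [-21.8  -7.4] 
j [ 0.383  0.585  0.048 -0.127 -1.43   0.981] t 24.7667 w 61.6 F [ 0.6 -0.7 -1.6]
[581. 229. 100.] 4 rows of [-0.05 -3.5   0.24]
```

Emit:
{"api": "send_rows", "payload": {
  "steps": [
    [[0,-3.4,0,0,0],[0,-3.2,0,0,0],[0,-2.6,0,0,0],[0,-2.0,0,0,0],[0,-1.2,0,0,0],[0,-0.5,0,0,0],[0,0,0,0,0]]
  ]
}}

```text
clock: 25.35
position: [584.9, 232.3, 107.2]
ee_rot: [0.971, -0.121, -0.201, 0.041]
contact_force: [-0.3, 0.5, -1.8]
gripper_width: 62.0
```

```bash
python3 b.py; python3 g.py 581 229 40 581 229 23
```

```text
pos [584.9 232.3 107.2] toolx az -15.8 z in world [-0.401 -0.03  -0.916] lean along binx/biny deg [-21.7  -7.6] 
j [ 0.543  0.697  0.236 -0.183 -1.484  0.83 ] t 25.35 w 62.0 F [-0.3  0.5 -1.8]
 grip [585. 229. 112.] lip [527. 246. 104.] tip 3.8 fwd(deg) -3.4 side -1.6 front az 164.0
pos [584.9 232.3 107.2] toolx az -15.8 z in world [-0.401 -0.03  -0.916] lean along binx/biny deg [-21.7  -7.6] 
j [ 0.543  0.697  0.236 -0.183 -1.484  0.83 ] t 25.35 w 62.0 F [-0.3  0.5 -1.8]
[581. 229.  40.] 2 rows of [ 1.15 -0.23  3.16]
[581. 229.  23.] 1 rows of [ 0.65 -0.22  1.56]
```

Emit:
{"api": "send_rows", "payload": {
  "steps": [
    [[0.5,-0.1,1.5,0,0],[0.6,-0.1,1.6,0,0],[0.6,-0.1,1.6,0,0],[0.5,-0.1,1.3,0,0],[0.1,0,0.3,0,0],[0,0,0,0,0]]
  ]
}}

```text
clock: 25.85
position: [581.4, 221.1, 40.7]
ee_rot: [0.971, -0.125, -0.2, 0.041]
contact_force: [-0.1, -0.5, -0.4]
gripper_width: 61.6
```

```bash
python3 b.py; python3 g.py 581 229 26
```

```text
pos [581.4 221.1  40.7] toolx az -16.3 z in world [-0.399 -0.029 -0.916] lean along binx/biny deg [-21.7  -7.5] 
j [ 0.532  0.753  0.161 -0.183 -1.356  0.855] t 25.85 w 61.6 F [-0.1 -0.5 -0.4]
 grip [581. 218.  45.] lip [524. 235.  38.] tip 3.7 fwd(deg) -3.3 side -1.7 front az 164.0
pos [581.4 221.1  40.7] toolx az -16.3 z in world [-0.399 -0.029 -0.916] lean along binx/biny deg [-21.7  -7.5] 
j [ 0.532  0.753  0.161 -0.183 -1.356  0.855] t 25.85 w 61.6 F [-0.1 -0.5 -0.4]
[581. 229.  26.] 1 rows of [ 0.32 -0.95  1.34]
```

Lower gently to contact, then open.

Emit:
{"api": "send_rows", "payload": {
  "steps": [
    [[0.1,-0.4,0.5,0,0],[0.1,-0.3,0.5,0,0],[0.1,-0.1,0.4,0,0],[0,0,0.1,0,0],[0,0,0,0,0]]
  ]
}}

```text
clock: 26.27
position: [581.6, 226.7, 26.7]
ee_rot: [0.971, -0.127, -0.198, 0.04]
contact_force: [0.6, 0.5, -1.0]
gripper_width: 61.8
```

```bash
python3 b.py
```

```text
pos [581.6 226.7  26.7] toolx az -16.4 z in world [-0.395 -0.027 -0.918] lean along binx/biny deg [-21.5  -7.3] 
j [ 0.538  0.768  0.156 -0.186 -1.33   0.852] t 26.2667 w 61.8 F [ 0.6  0.5 -1. ]
 grip [581. 224.  31.] lip [524. 241.  23.] tip 3.5 fwd(deg) -3.1 side -1.6 front az 163.0
```

Emit:
{"api": "send_rows", "payload": {
  "steps": [
    [[0.05,0,0.25,0,0],[0,0,0,0,0.8],[0,0,0,0,0.9],[0,0,0,0,1],[0,0,0,0,1],[0,0,-1.0,0,1],[0,0,-2.5,0,1],[0,0,-3,0,1],[0,0,-3,0,1],[0,0,-2,0,1]]
  ]
}}

```text
clock: 27.1
position: [625.5, 229.0, 133.6]
ee_rot: [0.97, -0.126, -0.202, 0.043]
contact_force: [0.6, -0.6, 0.9]
gripper_width: 85.3
```

```bash
cat > m.py <<'E'
from h import *
t,dt=optics.get_image('top'); sd,ds=optics.get_image('side')
W=cloud('top',dt)
m=(W[...,2]>8)&(np.hypot(W[...,0]-486,W[...,1]+218)<67)&(W[...,2]<30)
nl,lab,st,ce=cv2.connectedComponentsWithStats(m.astype(np.uint8))
print('top dish',[(W[lab==i].mean(0).round().tolist(),W[lab==i][:,2].max().round(),int(st[i,4])) for i in range(1,nl) if st[i,4]>4])
q=W[162:220,220:266].reshape(-1,3); q=q[(q[:,2]>10)&(q[:,2]<60)]; r=cv2.minAreaRect(q[:,:2].astype(np.float32)); print('bin',r)
c=np.hstack([t[180:260,380:460].repeat(5,0).repeat(5,1),t[155:235,202:282].repeat(5,0).repeat(5,1)]); cv2.imwrite('pics/M1.png',c)
E
python3 m.py; python3 p.py
```

```text
top dish [([532.0, -216.0, 20.0], np.float64(30.0), 68), ([533.0, -247.0, 21.0], np.float64(29.0), 34), ([515.0, -179.0, 14.0], np.float64(20.0), 60), ([506.0, -198.0, 21.0], np.float64(29.0), 31)]
bin ((569.6634521484375, 231.15493774414062), (63.199951171875, 95.73094177246094), 75.63571166992188)
pos [627.2 229.5 135.2] toolx az -16.4 z in world [-0.398 -0.03  -0.917] lean along binx/biny deg [-21.6  -7.6] 
j [ 0.512  0.738  0.387 -0.17  -1.595  0.829] t 27.2 w 85.4 F [-0.6  0.5  0.8]
```

View pics/M1.png

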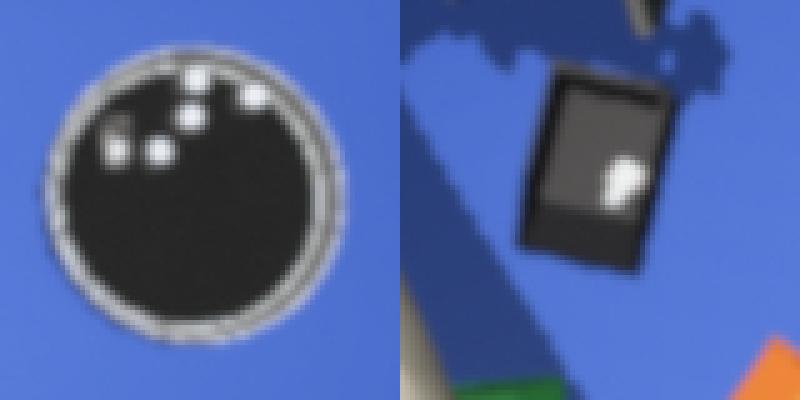

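The bin stands back in place with one terminator in it, at crop (625,180). The dish holds five: standing at (195,80), (190,117), (252,97) and (160,150), and one lying at (115,140). I'll take the standing one at about (506,-198) by its cap.

```bash
python3 -c "
from h import *
T,s=pose(); print('turn',np.arctan(T[2,1]/T[2,0]))"; python3 g.py 542 -195 130
```

```text
turn -0.3330228878383341
pos [627.2 229.5 135.2] toolx az -16.4 z in world [-0.398 -0.03  -0.917] lean along binx/biny deg [-21.6  -7.6] 
j [ 0.512  0.738  0.387 -0.17  -1.595  0.829] t 27.2 w 85.4 F [-0.6  0.5  0.8]
[ 542. -195.  130.] 13 rows of [0.28 3.29 0.4 ]
```

Emit:
{"api": "send_rows", "payload": {
  "steps": [
    [[0.3,2.0,0.3,0,1],[0.3,3.4,0.3,0,1],[0.3,3.5,0.4,0,1],[0.3,3.5,0.4,0,1],[0.3,3.5,0.4,0,1],[0.3,3.5,0.4,0,1],[0.3,3.5,0.4,0,1],[0.3,3.5,0.4,0,1],[0.3,3.5,0.4,0,1],[0.3,3.5,0.4,0,1]]
  ]
}}

```text
clock: 28.03
position: [560.8, -107.4, 132.3]
ee_rot: [0.972, -0.119, -0.198, 0.04]
contact_force: [0.7, -0.8, -0.3]
gripper_width: 85.4
```

Emit:
{"api": "send_rows", "payload": {
  "steps": [
    [[0.2,3.0,0.3,0,0.45],[0.2,2.4,0.2,0,0.45],[0.1,1.6,0.1,0,0.45],[0,0.8,0,-0.1,0.45],[0,0,0,-0.1,0.45],[0,0,0,-0.1,0.45],[0,0,0,-0.03,0.45],[0,0,0,0,0.45]]
  ]
}}

```text
clock: 28.7
position: [538.1, -197.3, 135.2]
ee_rot: [0.978, 0.043, -0.205, 0.004]
contact_force: [0.8, 0.3, -0.2]
gripper_width: 38.2
```

```bash
cat > k.py <<'E'
from h import *
T,s=pose(); print('turn',np.arctan(T[2,1]/T[2,0]))
w,d=optics.get_image('wrist'); W=cloud('wrist',d,T)
m=(W[...,2]>20)&(np.hypot(W[...,0]-486,W[...,1]+218)<66)&(W[...,2]<34)
nl,lab,st,ce=cv2.connectedComponentsWithStats(m.astype(np.uint8))
for i in range(1,nl):
    if st[i,4]>60: P=W[lab==i]; print(P.mean(0).round(1),np.percentile(P[:,2],95).round(1),'span',np.ptp(P,0).round(),st[i,4])
cv2.imwrite('pics/K1.png',w)
E
python3 k.py; python3 g.py 542 -195 114
```

```text
turn 0.024330437181764475
[ 543.  -220.2   26.4] 28.3 span [12. 12.  9.] 234
[ 534.2 -248.9   26.4] 28.5 span [12. 12.  9.] 223
[ 524.4 -217.1   26.4] 28.5 span [11. 12.  9.] 208
[ 507.2 -201.    26.5] 28.4 span [12. 12.  9.] 193
pos [ 538.1 -197.2  135.2] toolx az 5.1 z in world [-0.401 -0.026 -0.916] lean along binx/biny deg [-21.8  -7.4] 
j [-0.045  0.579 -0.002  0.044 -1.401  1.686] t 28.75 w 38.0 F [-0.   0.2 -0.3]
[ 542. -195.  114.] 1 rows of [ 1.23 -0.16  1.78]
```

```bash
python3 g.py 535 -198 96 503 -200 22
```

```text
pos [ 538.1 -197.2  135.2] toolx az 5.1 z in world [-0.401 -0.026 -0.916] lean along binx/biny deg [-21.8  -7.4] 
j [-0.045  0.579 -0.002  0.044 -1.401  1.686] t 28.75 w 38.0 F [-0.   0.2 -0.3]
[ 535. -198.   96.] 2 rows of [0.64 0.05 1.86]
[ 503. -200.   22.] 3 rows of [ 0.01 -0.    2.69]
```

Emit:
{"api": "send_rows", "payload": {
  "steps": [
    [[0.6,0,1.8,0.02,0.45],[0.6,0,1.8,0,0.45],[0,0,0,0,0.45]]
  ]
}}

```text
clock: 29.0
position: [535.3, -197.1, 97.8]
ee_rot: [0.979, 0.031, -0.204, 0.007]
contact_force: [-0.0, 0.9, 1.0]
gripper_width: 38.4
```

```bash
python3 g.py 503 -200 30 503 -200 22
```

```text
pos [ 535.3 -197.1   97.8] toolx az 3.6 z in world [-0.398 -0.026 -0.917] lean along binx/biny deg [-21.6  -7.3] 
j [-0.045  0.61  -0.049  0.045 -1.32   1.658] t 29.0 w 38.4 F [-0.   0.9  1. ]
[ 503. -200.   30.] 3 rows of [-0.09  0.03  2.5 ]
[ 503. -200.   22.] 1 rows of [ 0.32 -0.    0.73]
```

Emit:
{"api": "send_rows", "payload": {
  "steps": [
    [[0,0,2.0,0,0.45],[0,0,2.0,0,0.45],[0,0,2.0,0,0.45],[0,0,1.0,0,0.45],[0,0,0.4,0,0.45],[0,0,0,0,0.45]]
  ]
}}

```text
clock: 29.5
position: [508.2, -199.2, 31.4]
ee_rot: [0.979, 0.03, -0.201, 0.009]
contact_force: [0.4, 0.0, 0.2]
gripper_width: 38.2
```

```bash
python3 g.py 503 -200 22; python3 k.py
```

```text
pos [ 508.2 -199.2   31.4] toolx az 3.5 z in world [-0.394 -0.03  -0.919] lean along binx/biny deg [-21.3  -7.5] 
j [-0.049  0.651 -0.177  0.054 -1.146  1.65 ] t 29.5 w 38.2 F [0.4 0.  0.2]
[ 503. -200.   22.] 1 rows of [-0.11  0.04  1.07]
turn -0.013536999970838856
[ 543.3 -220.    26.2] 28.3 span [13. 12.  9.] 683
[ 534.5 -248.4   26. ] 28.4 span [13. 12.  9.] 644
[ 524.8 -216.9   26. ] 28.2 span [13. 12.  9.] 575
[ 507.7 -200.9   25.9] 28.2 span [12. 12.  9.] 502
```

Emit:
{"api": "send_rows", "payload": {
  "steps": [
    [[-0.1,0.1,0.8,0,0.45],[0,0,0.3,0,0.35],[0,0,0,0,0.25],[0,0,0,0,0.18],[0,0,0,0,0.1],[0,0,0,0,0],[0,0,0,0,0],[0,0,0,0,0]]
  ]
}}

```text
clock: 30.22
position: [510.1, -205.0, 32.0]
ee_rot: [0.98, 0.032, -0.194, 0.014]
contact_force: [-0.7, -0.0, -0.6]
gripper_width: -0.1
```

```bash
python3 p.py; python3 g.py 503 -200 130
```

```text
pos [ 510.1 -205.    32. ] toolx az 3.6 z in world [-0.38  -0.041 -0.924] lean along binx/biny deg [-20.4  -7.9] 
j [-0.053  0.647 -0.184  0.068 -1.129  1.649] t 30.2167 w -0.1 F [-0.7 -0.  -0.6]
pos [ 510.1 -205.    32. ] toolx az 3.6 z in world [-0.38  -0.041 -0.924] lean along binx/biny deg [-20.4  -7.9] 
j [-0.053  0.647 -0.184  0.068 -1.129  1.649] t 30.2167 w -0.1 F [-0.7 -0.  -0.6]
[ 503. -200.  130.] 3 rows of [-1.46 -0.13 -2.93]
```

Missed: closing pushed the tool up 10 mm and the fingers shut above the cap. I'll back up, pre-close to about 20 mm and descend over the cap.

Emit:
{"api": "send_rows", "payload": {
  "steps": [
    [[0,0,-1.0,0,0],[0,0,0,0,0.15],[0,0,0,0,0.24],[0,0,0,0,0.24],[0,0,0,0,0.24],[0,0,0,0,0.24]]
  ]
}}

```text
clock: 30.72
position: [514.3, -204.1, 41.5]
ee_rot: [0.98, 0.032, -0.195, 0.014]
contact_force: [-1.0, -0.2, 0.3]
gripper_width: 20.6
```

```bash
python3 k.py; python3 g.py 504 -201 36  504 -201 21
```

```text
turn -0.040102415115366365
[ 543.3 -220.1   26.3] 28.4 span [12. 12. 10.] 578
[ 534.5 -248.5   26.1] 28.4 span [13. 12.  9.] 545
[ 523.9 -217.9   26. ] 28.3 span [13. 12.  9.] 500
[ 507.6 -201.    26. ] 28.2 span [12. 12.  9.] 444
pos [ 514.3 -204.1   41.5] toolx az 3.6 z in world [-0.381 -0.041 -0.924] lean along binx/biny deg [-20.5  -7.9] 
j [-0.052  0.64  -0.167  0.066 -1.154  1.65 ] t 30.7667 w 20.4 F [ 0.4  0.9 -0.3]
[ 504. -201.   36.] 1 rows of [-0.72 -0.39  0.88]
[ 504. -201.   21.] 1 rows of [ 0.57 -0.02  1.39]
```

Emit:
{"api": "send_rows", "payload": {
  "steps": [
    [[-0.6,-0.35,0.3,-0.04,0.24],[0,0,0,0,0.24],[0,0,0,0,0.24]]
  ]
}}

```text
clock: 31.02
position: [507.2, -201.1, 40.6]
ee_rot: [0.979, 0.052, -0.195, 0.01]
contact_force: [-0.7, -0.0, -0.6]
gripper_width: 20.5
```

```bash
python3 g.py 504 -201 36  504 -201 20
```

```text
pos [ 507.2 -201.1   40.6] toolx az 6.1 z in world [-0.382 -0.041 -0.923] lean along binx/biny deg [-20.5  -7.9] 
j [-0.047  0.631 -0.188  0.064 -1.142  1.686] t 31.0167 w 20.5 F [-0.7 -0.  -0.6]
[ 504. -201.   36.] 1 rows of [-0.11 -0.04  0.54]
[ 504. -201.   20.] 1 rows of [0.61 0.   1.48]
```

Emit:
{"api": "send_rows", "payload": {
  "steps": [
    [[0.1,0,0.5,0,0.24],[0.15,0,0.5,0,0.24],[0.15,0,0.5,0,0.24],[0.1,0,0.4,0,0.24],[0,0,0,0,0.24]]
  ]
}}

```text
clock: 31.43
position: [505.3, -203.6, 27.3]
ee_rot: [0.979, 0.053, -0.198, 0.014]
contact_force: [-0.8, 0.8, 2.8]
gripper_width: 20.7
```

```bash
python3 g.py 504 -201 20
```

```text
pos [ 505.3 -203.6   27.3] toolx az 6.1 z in world [-0.386 -0.048 -0.921] lean along binx/biny deg [-20.6  -8.4] 
j [-0.048  0.649 -0.201  0.074 -1.116  1.68 ] t 31.4333 w 20.7 F [-0.8  0.8  2.8]
[ 504. -201.   20.] 1 rows of [ 0.19 -0.28  0.71]
```

```bash
python3 k.py
```

```text
turn -0.016714099537990114
[ 543.2 -219.9   26.2] 28.4 span [12. 12.  9.] 726
[ 534.5 -248.4   26. ] 28.3 span [13. 12. 10.] 672
[ 522.8 -217.4   26.8] 32.2 span [32. 12. 14.] 732
[ 507.7 -200.9   25.9] 28.3 span [13. 12.  9.] 539
[ 512.5 -190.3   30.7] 33.7 span [23.  9.  8.] 136
```

View pics/K1.png

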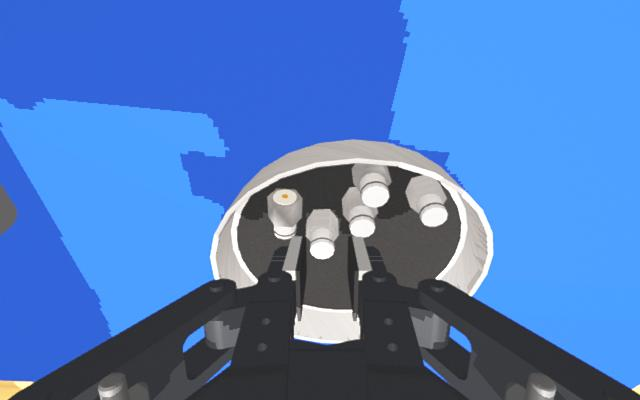

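The last view shows the target cap at (322,245), centred between the fingers, with the right finger tip resting against the neighbour's cap at (362,228). I'll lift a little, shift towards the robot, turn slightly and descend again.

Emit:
{"api": "send_rows", "payload": {
  "steps": [
    [[-0.4,0,-0.9,0,0.24],[-0.2,-0.15,0.0,0.08,0.24],[-0.3,-0.15,0.1,0.08,0.24],[0,0,0,0,0.24],[0,0,0,0,0.24]]
  ]
}}

```text
clock: 31.9
position: [500.7, -201.2, 38.6]
ee_rot: [0.98, -0.029, -0.195, 0.03]
contact_force: [-0.3, 0.6, 0.1]
gripper_width: 20.5
```

```bash
python3 k.py; python3 g.py 500.5 -201 32  500.5 -201 21
```

```text
turn -0.1835695564867955
[ 543.1 -220.2   26.4] 28.5 span [13. 12.  9.] 670
[ 534.4 -248.6   26.2] 28.4 span [13. 12.  9.] 632
[ 524.5 -218.1   26.2] 28.4 span [13. 12.  9.] 568
[ 507.5 -201.1   26.1] 28.2 span [13. 12.  9.] 502
pos [ 500.7 -201.2   38.6] toolx az -4.2 z in world [-0.384 -0.048 -0.922] lean along binx/biny deg [-20.6  -8.4] 
j [-0.044  0.627 -0.209  0.072 -1.129  1.512] t 31.95 w 20.5 F [ 0.5 -0.  -0.1]
[ 500.5 -201.    32. ] 1 rows of [ 0.23 -0.07  0.62]
[ 500.5 -201.    21. ] 1 rows of [ 0.42 -0.08  1.01]
```

Emit:
{"api": "send_rows", "payload": {
  "steps": [
    [[0.18,0,0.45,0,0.24],[0.18,0,0.45,0,0.24],[0.18,0,0.45,0,0.24],[0.18,0,0.4,0,0.24],[0,0,0,0,0.24]]
  ]
}}

```text
clock: 32.37
position: [500.8, -202.9, 17.1]
ee_rot: [0.98, -0.027, -0.196, 0.03]
contact_force: [0.0, -0.2, 0.5]
gripper_width: 20.4
```

```bash
python3 g.py 501 -201 20
```

```text
pos [ 500.8 -202.9   17.1] toolx az -4.0 z in world [-0.385 -0.048 -0.922] lean along binx/biny deg [-20.6  -8.4] 
j [-0.047  0.656 -0.221  0.075 -1.088  1.515] t 32.3667 w 20.4 F [ 0.  -0.2  0.5]
[ 501. -201.   20.] 1 rows of [-0.1  -0.17 -0.28]
```

Emit:
{"api": "send_rows", "payload": {
  "steps": [
    [[0,-0.1,0,0,0.18],[0,0,0,0,0.14],[0,0,0,0,0.1],[0,0,0,0,0],[0,0,0,0,0]]
  ]
}}

```text
clock: 32.78
position: [501.0, -201.9, 17.1]
ee_rot: [0.98, -0.027, -0.196, 0.03]
contact_force: [-0.8, 0.3, -0.7]
gripper_width: 9.4
```

```bash
python3 g.py 501 -201 60
```

```text
pos [ 501.  -201.9   17.1] toolx az -4.0 z in world [-0.386 -0.049 -0.921] lean along binx/biny deg [-20.6  -8.4] 
j [-0.045  0.656 -0.22   0.074 -1.089  1.514] t 32.7833 w 9.4 F [-0.8  0.3 -0.7]
[ 501. -201.   60.] 2 rows of [-0.82  0.11 -1.98]
```

Emit:
{"api": "send_rows", "payload": {
  "steps": [
    [[0,0,0,0,0],[0,0,0,0,0]]
  ]
}}

```text
clock: 32.95
position: [501.0, -201.8, 17.1]
ee_rot: [0.98, -0.027, -0.196, 0.03]
contact_force: [0.1, -1.0, 0.5]
gripper_width: 9.8
```

```bash
python3 p.py; python3 k.py
```

```text
pos [ 501.  -201.8   17.1] toolx az -4.0 z in world [-0.385 -0.048 -0.922] lean along binx/biny deg [-20.6  -8.4] 
j [-0.045  0.656 -0.221  0.074 -1.088  1.514] t 32.95 w 9.8 F [ 0.1 -1.   0.5]
turn -0.1793773368314559
[ 543.3 -220.1   26.2] 28.4 span [12. 12.  9.] 850
[ 534.6 -248.5   26. ] 28.3 span [13. 13.  9.] 827
[ 524.7 -218.1   26. ] 28.2 span [13. 12.  9.] 723
[ 511.2 -201.4   27.1] 33.0 span [23. 37. 14.] 1413
```

Width 9.8 suggests the 12 mm cap is pinched at the pad edge. I'll open a little, move 4–5 mm forward and regrip.

Emit:
{"api": "send_rows", "payload": {
  "steps": [
    [[0,0,0,0,0.2],[0,0,0,0,0.22],[0.25,0,-0.1,0,0.22],[0.25,0,-0.1,0,0.22],[0,0,0,0,0.18],[0,0,0,0,0.12],[0,0,0,0,0],[0,0,0,0,0],[0,0,0,0,0],[0,0,0,0,0]]
  ]
}}

```text
clock: 33.83
position: [507.4, -202.2, 17.5]
ee_rot: [0.98, -0.027, -0.195, 0.03]
contact_force: [-0.1, 0.3, 1.0]
gripper_width: 8.6
```

```bash
python3 k.py; python3 g.py 505 -201 60
```

```text
turn -0.1803142944742746
[ 526.8 -210.8   26.7] 32.2 span [48. 43. 14.] 2763
[ 534.7 -248.6   25.9] 28.3 span [13. 12.  9.] 758
pos [ 507.4 -202.2   17.5] toolx az -4.0 z in world [-0.385 -0.049 -0.922] lean along binx/biny deg [-20.6  -8.4] 
j [-0.045  0.663 -0.204  0.074 -1.098  1.515] t 33.8833 w 8.3 F [0.4 1.1 0.7]
[ 505. -201.   60.] 2 rows of [-0.93  0.09 -1.91]
```

```bash
cat > k2.py <<'E'
from h import *
T,s=pose(); w,d=optics.get_image('wrist'); W=cloud('wrist',d,T)
m=(W[...,2]>24)&(np.hypot(W[...,0]-486,W[...,1]+218)<70)&(W[...,2]<60)&(w.min(2)>225)
nl,lab,st,ce=cv2.connectedComponentsWithStats(m.astype(np.uint8))
for i in range(1,nl):
    if st[i,4]>40: P=W[lab==i]; print(P.mean(0).round(1),np.percentile(P[:,2],[5,95]).round(1),'span',np.ptp(P,0).round(),st[i,4],'px',ce[i].round(),'tool',((P.mean(0)-T[:3,3])@T[:3,:3]).round(1))
print(s['position'].round(1),s['gripper_width'])
E
python3 k2.py
```

```text
[ 542.  -220.5   27.6] [26.8 28.4] span [12. 11.  2.] 478 px [369. 207.] tool [ 29.2  17.6 -21.7]
[ 533.1 -249.4   27.7] [26.9 28.4] span [12. 12.  3.] 406 px [436. 218.] tool [ 22.9  46.8 -16.9]
[ 526.6 -217.9   27.7] [27.  28.4] span [12. 11.  2.] 383 px [362. 235.] tool [ 14.8  15.6 -15.9]
[ 506.9 -201.6   27.9] [27.  28.6] span [13.  8.  3.] 279 px [326. 268.] tool [-4.5  0.2 -9.4]
[ 507.4 -202.2   17.5] 8.343097601336813
```

The target cap is well inside the pads now (tool x −4.5, y 0.2). Lift and check that it follows.

Emit:
{"api": "send_rows", "payload": {
  "steps": [
    [[-0.3,0,-0.6,0,0],[-0.5,0,-1.0,0,0],[-0.6,0,-1.4,0,0],[-0.6,0,-1.4,0,0],[-0.4,0,-0.8,0,0],[0,0,0,0,0]]
  ]
}}

```text
clock: 34.43
position: [504.4, -197.7, 78.8]
ee_rot: [0.98, -0.027, -0.196, 0.03]
contact_force: [0.5, -0.5, -0.5]
gripper_width: 8.3
```

```bash
python3 k2.py
```

```text
[ 542.  -220.6   27.6] [26.8 28.7] span [11. 11.  4.] 304 px [358. 132.] tool [55.7 17.7 33.8]
[ 533.1 -249.6   27.6] [26.7 28.5] span [12. 11.  4.] 280 px [408. 142.] tool [49.4 47.  38.6]
[ 526.4 -217.9   27.7] [26.7 28.5] span [12. 11.  3.] 249 px [353. 156.] tool [41.2 15.7 39.6]
[ 504.4 -197.7   78.8] 8.291012625770971
```

Width steady at 8.3 and three standing parts left in the dish, so the target is held. Carry it to the bin.

```bash
python3 g.py 560 60 125 590 234 105
```

```text
pos [ 504.2 -197.7   78.2] toolx az -4.0 z in world [-0.386 -0.048 -0.921] lean along binx/biny deg [-20.7  -8.4] 
j [-0.038  0.582 -0.17   0.067 -1.215  1.519] t 34.4833 w 8.6 F [-0.5 -0.1 -0.8]
[560.  60. 125.] 8 rows of [ 0.21 -3.2  -0.96]
[590. 234. 105.] 5 rows of [ 0.48 -3.52 -0.03]
```

Emit:
{"api": "send_rows", "payload": {
  "steps": [
    [[-0.3,-1.5,-1.2,0,0],[-0.3,-2.8,-1.2,0,0],[-0.2,-3.3,-1.2,0,0],[0.1,-3.6,-0.8,0,0],[0.3,-3.6,-0.5,0,0],[0.4,-3.6,-0.4,0,0],[0.4,-3.6,-0.4,0,0],[0.4,-3.6,-0.4,0,0],[0.4,-3.6,-0.4,0,0],[0.4,-3.6,-0.4,0,0]]
  ]
}}

```text
clock: 35.32
position: [556.8, 138.5, 109.3]
ee_rot: [0.978, -0.034, -0.202, 0.028]
contact_force: [0.7, -0.5, 0.5]
gripper_width: 8.0
```

```bash
python3 g.py 590 234 105
```

```text
pos [556.8 138.5 109.3] toolx az -4.9 z in world [-0.398 -0.042 -0.917] lean along binx/biny deg [-21.4  -8.2] 
j [ 0.451  0.615  0.063 -0.138 -1.41   1.099] t 35.3167 w 8.0 F [ 0.7 -0.5  0.5]
[590. 234. 105.] 3 rows of [ 0.82 -3.24 -0.44]
```

Emit:
{"api": "send_rows", "payload": {
  "steps": [
    [[0.7,-2.9,-0.4,0,0],[0.6,-2.3,-0.4,0,0],[0.5,-1.7,-0.4,0,0],[0.4,-1.0,-0.3,0,0],[0.2,-0.4,-0.1,0,0],[0,0,0,0,0]]
  ]
}}

```text
clock: 35.82
position: [588.1, 232.6, 101.8]
ee_rot: [0.978, -0.03, -0.206, 0.03]
contact_force: [-0.3, -0.2, -1.3]
gripper_width: 8.7
```

```bash
python3 g.py 590 234 75 590 234 49
```

```text
pos [588.1 232.6 101.8] toolx az -4.5 z in world [-0.404 -0.046 -0.914] lean along binx/biny deg [-21.7  -8.6] 
j [ 0.546  0.712  0.244 -0.172 -1.489  1.01 ] t 35.8167 w 8.7 F [-0.3 -0.2 -1.3]
[590. 234.  75.] 1 rows of [ 1.24 -0.34  2.37]
[590. 234.  49.] 1 rows of [ 1.04 -0.19  2.38]
```

Emit:
{"api": "send_rows", "payload": {
  "steps": [
    [[0.5,-0.1,1.1,0,0],[0.5,-0.1,1.1,0,0],[0.5,-0.1,1.0,0,0],[0.4,-0.1,0.8,0,0],[0.2,0,0.4,0,0],[0,0,0,0,0]]
  ]
}}

```text
clock: 36.32
position: [587.2, 228.2, 45.4]
ee_rot: [0.977, -0.033, -0.209, 0.031]
contact_force: [-0.3, -0.8, -0.8]
gripper_width: 8.7
```

```bash
python3 g.py 590 234 49
python3 - <<'E'
from h import *
import b
T,s=pose(); w,d=optics.get_image('wrist'); W=cloud('wrist',d,T)
q=(W-[582,228,27])@R.from_euler('z',-14.4,degrees=True).as_matrix()
m=(w.min(2)>150)&(abs(q[...,1])<40)&(abs(q[...,0])<60)&(d>0)
nl,lab,st,ce=cv2.connectedComponentsWithStats(m.astype(np.uint8))
for i in range(1,nl):
    if st[i,4]>60: print('bin frame',q[lab==i].mean(0).round(),'z world',np.percentile(W[lab==i][:,2],[5,95]).round(),st[i,4],ce[i].round())
E
```

```text
pos [587.2 228.2  45.4] toolx az -4.8 z in world [-0.41  -0.047 -0.911] lean along binx/biny deg [-22.   -8.7] 
j [ 0.541  0.768  0.199 -0.174 -1.397  1.028] t 36.3167 w 8.7 F [-0.3 -0.8 -0.8]
[590. 234.  49.] 1 rows of [ 0.07 -0.57 -0.47]
bin frame [-0.  5. 13.] z world [ 5. 74.] 2754 [320. 250.]
bin frame [ 56. -28.  99.] z world [125. 127.] 178 [530. 389.]
```

Emit:
{"api": "send_rows", "payload": {
  "steps": [
    [[-0.1,-0.1,-0.4,0,0],[0,0,0,0,0],[0,0,0,0,0.2],[0,0,0,0,0.25],[0,0,0,0,0.25],[0,0,0,0,0.25],[-0.3,0,-1.0,0,0.25],[-0.5,0,-2.0,0,0.3],[-0.5,0,-3,0,0.3],[-0.5,0,-3,0,0.3]]
  ]
}}

```text
clock: 37.2
position: [605.9, 234.1, 140.7]
ee_rot: [0.976, -0.033, -0.214, 0.034]
contact_force: [0.6, -0.0, -1.0]
gripper_width: 25.4
```

Emit:
{"api": "send_rows", "payload": {
  "steps": [
    [[0,0,-3,0,0.3],[0,0,-3,0,0.3],[0,-2,-3,0,0.3],[0,-3,-2,0,0.3],[0,-3,0,0,0.3],[0,-3,0,0,0.3],[0,-2,0,0,0.3],[0,-1,0,0,0.3],[0,0,0,0,0.3]]
  ]
}}

```text
clock: 37.95
position: [664.2, 382.6, 255.8]
ee_rot: [0.979, -0.034, -0.201, 0.028]
contact_force: [0.4, 0.7, -0.5]
gripper_width: 25.8
```

```bash
cat > f.py <<'E'
from h import *
import m
K,_=cam2world('top'); c=optics.get_calibration('top')
t,dt=m.t,m.dt; W=m.W
q=(W-[582,228,27])@R.from_euler('z',-14.4,degrees=True).as_matrix()
def comps(mask,n):
    nl,lab,st,ce=cv2.connectedComponentsWithStats(mask.astype(np.uint8))
    for i in range(1,nl):
        if st[i,4]>3: print(n,'px',ce[i].round(1),'n',st[i,4],'world',W[lab==i].mean(0).round(),'bin',q[lab==i].mean(0).round())
comps((t.min(2)>135)&(abs(q[...,1])<28)&(q[...,0]<31)&(q[...,0]>-58)&(q[...,2]<17),'inbin')
comps((W[...,2]>8)&(W[...,2]<32)&(np.hypot(W[...,0]-486,W[...,1]+218)<66),'dish')
from numpy import s_
z=W[120:310,120:550]; base=cloud('top',np.load('top0.npy'))
df=abs(dt-np.load('top0.npy')); mm=(df>5)&(W[...,2]<60)&(W[...,2]>-5); comps(mm,'changed')
E
python3 f.py; python3 p.py
```

```text
top dish [([534.0, -216.0, 20.0], np.float64(30.0), 67), ([533.0, -246.0, 20.0], np.float64(29.0), 32), ([516.0, -177.0, 16.0], np.float64(24.0), 51)]
bin ((569.3589477539062, 230.951171875), (63.88195037841797, 95.00453186035156), 75.85640716552734)
inbin px [241.6 181. ] n 25 world [588. 228.  22.] bin [ 6.  2. -5.]
inbin px [245.9 190.9] n 62 world [564. 219.  13.] bin [-15. -14. -14.]
dish px [416.6 198.9] n 69 world [ 534. -216.   20.] bin [  64. -442.   -7.]
dish px [428.6 199.1] n 35 world [ 533. -247.   21.] bin [  71. -472.   -6.]
dish px [401.1 206.7] n 51 world [ 516. -177.   16.] bin [  36. -409.  -11.]
changed px [588.1  44.9] n 10 world [ 942. -695.    1.] bin [ 578. -804.  -26.]
changed px [482.6  48.4] n 12 world [ 938. -413.    0.] bin [ 504. -532.  -27.]
changed px [538.2  45.4] n 9 world [ 943. -561.    2.] bin [ 546. -674.  -25.]
changed px [543.3  44.7] n 6 world [ 945. -575.    1.] bin [ 551. -687.  -26.]
changed px [553.7  47.3] n 9 world [ 937. -603.   -0.] bin [ 551. -716.  -27.]
changed px [559.2  44.5] n 4 world [ 944. -617.    2.] bin [ 561. -728.  -25.]
c
[... 28231 characters left out ...]
 -552.    1.] bin [-326. -889.  -26.]
changed px [604.5 395.5] n 4 world [  41. -662.    3.] bin [-302. -996.  -24.]
changed px [615.4 395.4] n 7 world [  41. -689.    2.] bin [ -296. -1023.   -25.]
changed px [623.  396.3] n 6 world [  38. -709.   -1.] bin [ -294. -1043.   -28.]
changed px [131.5 397.5] n 4 world [ 56. 503.   0.] bin [-578.  136.  -27.]
changed px [263.6 398.4] n 5 world [ 48. 177.  -1.] bin [-505. -182.  -28.]
changed px [291.5 398.2] n 4 world [ 48. 108.   1.] bin [-488. -249.  -26.]
pos [664.5 380.4 256.3] toolx az -4.9 z in world [-0.396 -0.041 -0.917] lean along binx/biny deg [-21.3  -8.2] 
j [ 0.644  0.888  1.004 -0.231 -2.032  0.789] t 38.05 w 25.7 F [ 0.2 -0.8  0.4]
```

Final check: two parts are in the bin, and the dish holds three standing and one lying. The bin centre is at (569,231) against (569,230) at the start, and the gripper is clear and high. Handing in.

```bash
python3 -c "
from bench import job
print(job.job_done())"
```

```text
the job is handed in; nothing more can be done
None
```

I handed the job in at about 38 s of the 66 s allowed, with four terminators in the dish and two in the bin, by my last count. The verdict is not reported, so I can't confirm it passed.

- **How I tipped it:** The rows can't pitch the tool. I leaned it about 21° at the edge of its reach, gripped the bin that way, and turned about the tool axis over the dish. That gave a tip of up to about 38°.
- **What went wrong:** The first terminator dropped on its own. A pile then slid out while I ran two tip steps in a row, leaving five in the dish and one in the bin. I stood the bin back in place, picked one standing terminator from the dish by its cap, and let it fall about 3 cm into the bin. The first grasp missed, and on the second try a finger touched a neighbouring terminator.
- **Last checks (top camera):**
  - The two in the bin were at (6, 2) and (−15, −14) mm in the bin's frame.
  - The dish showed three standing and one lying, though two of the standing ones appeared as a single blob.
  - The bin centre was within about 1 mm of where it started, and the arm was clear and high.
- **Checks that failed or were skipped:** My whole-scene change comparison was only noise. I did not measure the meter, attenuator and spanner again at the end. I saw no contact with them, and the planned path stayed clear.

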